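# Fetch the vial from behind the bottles

## Task

Take the three tall bottles out of the front row of the grey supply rack and stand them all on the steel side tray; then fetch the small amber vial from the rack's rear row and stand it upright in the round cup of the practice station. Only after that, put each bottle back upright on the very place in the rack where it stood at the start. Leave the ointment jar and the dose cup in the rear row where they are, and knock nothing over.

Things in the scene. Friction and masses are not known exactly. Their poses are not given: they have to be found in the camera images.
- rack: Fixed grey tray 160 (x) by 270 (y) mm, floor 6 mm up, rim 5 mm wide, 14 mm high, turned up to 15 degrees. Origin: centre of underside; x from front row to rear row. Six dark round floor marks: front row x=-32, y=-78, 0, 78 mm (60 wide, a bottle on each); rear row x=+26, same y (48 wide, low items). Things stand within 2 mm of mark centres; which thing stands on which mark of its row varies.
- side_tray: Empty shallow steel tray, fixed, 240 (x) by 130 (y) mm, to the left or the right of the rack: the side area for the bottles, which may stand anywhere inside it. Walls 4 mm thick, rim 12 mm and floor 4 mm above the table. Origin at the centre of its underside, x along its long side.
- station: Practice station, fixed, on the other side of the rack: white board 240 (x) by 130 (y) mm, 8 mm thick, with a small black round cup at its near end and a skin-coloured injection pad on a black foot (100 mm across, top 38 mm above the table) centred at x = +58 mm. Origin at the centre of the board's underside, x along its long side, away from the robot.
- cup (a point): Centre of the floor of the station's vial cup, 9 mm above the table, at x = -60 mm on the board. The cup is a black ring, 46 mm wide inside, 58 mm outside; its rim is 7 mm above this floor point (16 mm above the table). The vial stands in it.
- pill_bottle: Loose round amber bottle with a wide white cap of the same width: 48 mm across, 112 mm tall (cap = top 30 mm), about 130 g. Origin at the centre of its underside, z up.
- square_bottle: Loose white bottle of square section 42 by 42 mm, body 104 mm tall with a 28 mm wide, 14 mm high round grey cap on it (118 mm in all), about 150 g. Origin at the centre of its underside, z up, x and y across its flat sides; at the start its sides are within about 6 degrees of the rack's.
- slim_bottle: Loose slim round clear bottle with a long grey cap of the same width: 34 mm across, 128 mm tall (cap = top 40 mm), about 100 g. Origin at the centre of its underside, z up.
- vial: The wanted thing: loose small amber glass vial, straight body 26 mm across and 38 mm tall, then a 16 mm neck and a 20 mm steel cap, 50 mm tall in all, about 40 g. Origin at the centre of its underside, z up. It stands on one of the three rear places.
- ointment_jar: Bystander: low white jar with an aluminium lid, 42 mm across, 30 mm tall, loose, on one of the rear places. Origin at the centre of its underside.
- dose_cup: Bystander: small open steel cup, 38 mm across the rim, 32 mm tall, loose, on one of the rear places. Origin at the centre of its underside.
There are look-alikes about, which are no part of the job. Leave any green, pink or turquoise look-alike of the pill_bottle alone.

How it is judged:
By the outcome, as a careful person would: the job done as asked, in the order asked, and still so for the second after the job is handed in, with the robot touching nothing.
It also fails if it takes over 152 s, if anything falls off the work surface, if the arm or the gripper's body presses on something with over 40 N, if the wrist force passes 120 N, or if a joint passes its speed limit or range.

## Robot

A 6-joint arm with a two-finger parallel gripper is mounted at the origin on the work surface. World frame = base frame: x ahead of the robot, y to its left, z up, the work surface at z = 0. Lengths are in m, angles in degrees, forces in N, time in s.
With the tool pointing down it reaches from about 0.35 to 0.875 m from the base axis. Payload 4.2 kg.
Tool frame: the origin (TCP) lies midway between the tips of the shut fingers; the grasp point (between the pads) lies 19 mm behind it (r.pinch_z is the distance from the TCP to the grasp point, in m); z points along the fingers, y is the line along which they close (so a half turn about z gives the same grasp; the last joint's range is limited). The gripper opens to 87 mm and grips with 3 to 60 N. Pads are 19 mm wide; open, the fingers measure 117 mm over their backs; the gripper's body (75 mm by 190 mm) begins 51 mm behind the grasp point.
Start: joints at [79.217, 22.042, 0.453, 0, -68.411, -14.817], TCP at [0.27, 0.564, 0.223] pointing down, gripper open.
Joint ranges: [-179.83, 179.83], [-69.29, 118.12], [-61.27, 80.66], [-181.25, 117.63], [-171.15, -9.14], [-177.46, 177.46]. Speed limits (degrees/s): [159.86, 159.86, 180, 180, 180, 180].

## Interface

Orientations are given as a 3x3 rotation matrix whose columns are the frame's x, y, z axes.
In Python, from station import r, imaging, models gives the robot as it stands. The module is installed in compiled form; this text tells all that it offers.
- The arm moves only by the tool apply_moves, never from a script. Its argument "moves" is a list of rows, each a list of 2 entries, a list of its own where there are three numbers: the shift along the tool's x, y, z in m, then the turn about the tool's z in degrees. A call has 1 to 5 rows; each row shifts and turns the commanded pose from where the row before left it, along the tool's axes as they then stand; what a row does not reach is not made up. A row lasts 1/12 s, in which the tool goes at most 41.7 mm and 7.16 degrees, less where a joint would pass 70% of its speed; a pose out of reach is approached as far as the arm can. A call is refused whole if a number of a shift passes 0.0417 or a number of a turn 7.16, either way. A call with a gripper value outside its range is refused whole. "hand" is the finger opening in m, from 0 to 0.087, set as the call begins (left out, the last holds). The fingers move at their own pace and stop on an object; the grip force is fixed at half the most. Time passes only in rows, so rows that do not move let the fingers close. It gives the time, the measured TCP pose, the force, the opening and the grip force at its end, in the units of the state.
- r.sense(): the state, without advancing time (a new reading comes with each control period).
- imaging.capture(name): name is "scene" or "top" or "wrist"; returns a dict with "frame" (480x640x3 uint8, blue, green, red), "intrinsics" (3x3 intrinsics, pixels), "eye" and "orientation" of the camera in the world. Camera axes: x right, y down, z forward; pixel columns grow to the right and rows downward; lengths in m; the calibration is good to about 2 mm. A picture is of the moment at which its call begins. There is no depth.
- r.finish_job(): hands the job in; it is judged then, once.
Trained networks look in a picture, given as the dict that the camera call returned (one of the last four; its "shot" number tells which), for a name from the list of things; names that differ only in an ending like _2 or _b are one class to them, and where a whole thing is asked for, a point or a joint stands for the part that bears it (a point fixed in the world has none). Each returns a list of dicts, best first, with "confidence" (0 to 1); they miss things now and then, are a little off and sometimes report something else, mostly with a low value. They report only what shows in the picture. A call takes as long as a camera call. They do not tell look-alikes from the thing itself.
- models.cut_out(picture, target): "region" (480x640 bool, what is visible of it) and "extent" ([left, top, width, height] as shares, 0 to 1, of the picture: columns of its width, rows of its height, round what is visible of it).
- models.place_of(picture, target): "at" ([column, row] as shares, 0 to 1, of the picture: columns of its width, rows of its height: a listed point, or the origin of a listed thing).
The state is a dict: "time_s": time; "joints": joint angles; "joint_velocities": joint speeds; "effort": joint torques, N m; "tcp_pos": TCP position; "ee_rot": TCP orientation; "wrist_force": force on the tool from outside, world axes, zero at the start; "moment": the same for the moment, N m; "gripper_width": opening from 0.0 (shut) to 1.0 (fully open); "gripper_force": force on a finger pad.
Only numpy, scipy, OpenCV 4.12 (cv2) and the standard library are available. Lean on these libraries where they do the work, as an engineer would, in place of code of your own. Each camera call takes 0.05 s, during which the arm holds its last target. There are 200 camera calls.

## Working session

There is one attempt and no reset: what is moved stays moved. The work goes in short steps, Python scripts to look and compute and a tool call to move; the robot and the scene stay as the last step left them, time stands still between calls to the robot, and variables do not carry over. Pictures are saved under pics/ and viewed, at most 14 in all, crops included, and the job is handed in when it is done.

Besides the shell and the picture viewer there is one more tool, called after "Call:" in YAML: its name, and indented under it one key for each argument. apply_moves: Moves the arm, as the interface text tells. Its arguments: {"type":"object","properties":{"moves":{"type":"array"},"hand":{"type":"number"}},"required":["moves"]}

```bash
mkdir -p pics; ls
python3 - <<'E'
from station import r, imaging, models
import cv2,numpy as np
s=r.sense(); print(s['time_s'],s['tcp_pos'],np.round(s['ee_rot'],3).tolist(),r.pinch_z)
a=imaging.capture('scene');b=imaging.capture('top')
cv2.imwrite('pics/s1.png',a['frame']);cv2.imwrite('pics/t1.png',b['frame'])
for p in (a,b):
    print(p['eye'],np.round(p['orientation'],3).tolist(),p['intrinsics'].tolist() if hasattr(p['intrinsics'],'tolist') else p['intrinsics'])
    for n in ['rack','side_tray','station','cup','pill_bottle','square_bottle','slim_bottle','vial','ointment_jar','dose_cup']:
        print(n,[(round(d['confidence'],2),round(d['at'][0]*640,1),round(d['at'][1]*480,1)) for d in models.place_of(p,n)])
E
```

```text
pics
0.0 [0.2697729  0.56311837 0.22147005] [[0.902, -0.432, -0.001], [-0.432, -0.902, -0.002], [0.0, 0.002, -1.0]] 0.0187
[1.13058057 0.31819162 0.48765031] [[-0.455, 0.494, -0.74], [0.89, 0.232, -0.392], [-0.022, -0.838, -0.546]] [[440.60447619902874, 0.0, 323.60207119388565], [0.0, 440.60447619902874, 234.86948341579208], [0.0, 0.0, 1.0]]
rack [(0.69, 303.6, 286.3)]
side_tray [(0.91, 504.9, 290.2)]
station [(0.97, 212.8, 205.4)]
cup [(0.95, 228.8, 193.0)]
pill_bottle [(0.97, 416.9, 361.6), (0.64, 348.6, 286.8), (0.64, 415.6, 306.7), (0.56, 360.3, 243.8)]
square_bottle [(0.68, 310.5, 273.5)]
slim_bottle [(0.9, 272.8, 262.5), (0.56, 334.7, 304.6)]
vial [(0.93, 254.2, 278.9)]
ointment_jar [(0.7, 336.6, 305.7)]
dose_cup [(0.97, 294.3, 293.4)]
[0.47585075 0.01630045 1.00756529] [[-0.013, -0.997, 0.082], [-1.0, 0.013, -0.001], [0.0, -0.082, -0.997]] [[572.8647302024449, 0.0, 316.2366310262434], [0.0, 572.8647302024449, 234.96016302036352], [0.0, 0.0, 1.0]]
rack [(0.76, 316.5, 194.4), (0.28, 140.9, 273.0), (0.28, 502.2, 282.5)]
side_tray [(0.72, 145.7, 275.6)]
station [(0.65, 505.5, 279.7)]
cup [(0.97, 510.2, 322.4)]
pill_bottle [(0.9, 275.3, 215.5), (0.85, 198.7, 158.4), (0.65, 210.2, 215.5), (0.57, 245.0, 278.2), (0.55, 296.4, 280.3)]
square_bottle [(0.78, 319.5, 214.2)]
slim_bottle [(0.91, 365.4, 213.6), (0.55, 319.5, 213.6)]
vial [(0.61, 360.7, 179.6)]
ointment_jar [(0.65, 275.4, 177.6)]
dose_cup [(0.54, 320.0, 181.8)]
```

View pics/s1.png

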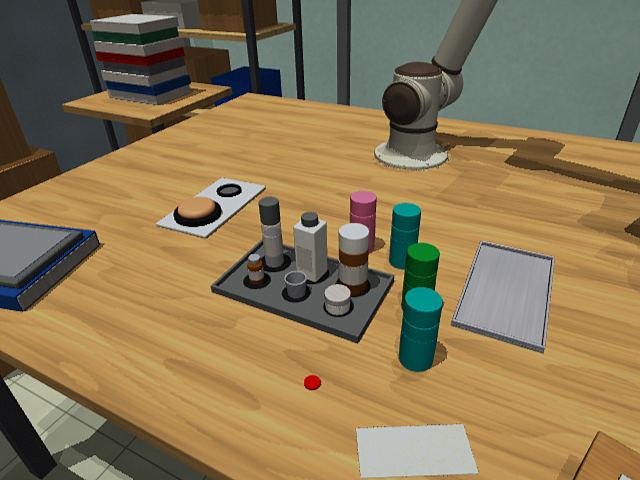

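View pics/t1.png

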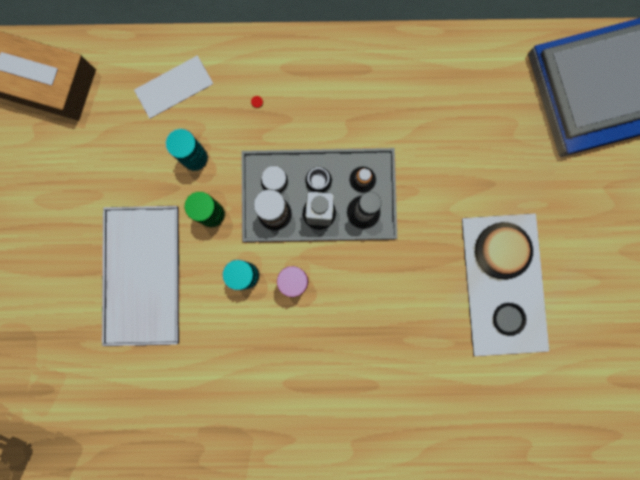

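```bash
cat > h.py <<'E'
from station import r, imaging, models
import numpy as np, cv2
from scipy.optimize import least_squares
def ray(p,px,z):
    K=np.array(p['intrinsics']);d=np.array(p['orientation'])@np.linalg.solve(K,[px[0],px[1],1.]);e=np.array(p['eye'])
    return (e+d*(z-e[2])/d[2])[:2]
def find(p,n,z):
    return [(round(d['confidence'],2),ray(p,np.array(d['at'])*[640,480],z)) for d in models.place_of(p,n)]
def goto(x,y,zt,yaw=None):
    """shift in tool axes to TCP target; yaw = wanted world angle of tool x"""
    s=r.sense();R=np.array(s['ee_rot']);d=R.T@(np.array([x,y,zt])-s['tcp_pos'])
    cur=np.degrees(np.arctan2(R[1,0],R[0,0]))
    print('tcp',np.round(s['tcp_pos'],4),'yaw',round(cur,2),'shift mm',np.round(d*1e3,1),'turn',None if yaw is None else round(-((yaw-cur+180)%360-180),2))
E
python3 - <<'E'
from h import *
Z=dict(cup=.009,rack=0,side_tray=0,station=0,pill_bottle=.006,square_bottle=.006,slim_bottle=.006,vial=.006,ointment_jar=.006,dose_cup=.006)
P=[imaging.capture('scene'),imaging.capture('top')]
for n in Z:
    for p in P: print(n,[(c,np.round(v,4).tolist()) for c,v in find(p,n,Z[n])])
for n,zz in (('side_tray',.012),('station',.008)):
    g=models.cut_out(P[1],n)[0]['region'].astype(np.uint8)
    q=cv2.boxPoints(cv2.minAreaRect(cv2.findNonZero(g)))
    c=np.array([ray(P[1],a,zz) for a in q]);print(n,np.round(c,3).tolist(),np.round(c.mean(0),4))
print('rack',[np.round(ray(P[1],a,.014),4).tolist() for a in ((242,151),(394,149),(397,240),(242,243))])
E
```

```text
cup [(0.83, [0.4062, -0.3191])]
cup [(0.6, [0.4058, -0.3223])]
rack [(0.69, [0.6306, 0.0103])]
rack [(0.93, [0.6243, 0.0175])]
side_tray [(0.81, [0.4858, 0.3238]), (0.35, [0.5834, -0.0782])]
side_tray [(0.91, [0.4955, 0.3219])]
station [(0.64, [0.4754, -0.3138])]
station [(0.63, [0.4731, -0.3146])]
pill_bottle [(0.93, [0.5992, 0.1981]), (0.83, [0.4873, 0.0562]), (0.8, [0.4921, 0.1454]), (0.73, [0.5954, 0.0817]), (0.72, [0.7022, 0.2339])]
pill_bottle [(0.74, [0.5999, 0.1968]), (0.74, [0.4789, 0.0488]), (0.71, [0.5971, 0.0858]), (0.68, [0.6985, 0.2229]), (0.65, [0.4827, 0.1392])]
square_bottle [(0.93, [0.5939, 0.0027])]
square_bottle [(0.86, [0.5928, 0.0113]), (0.17, [0.4705, -0.3176])]
slim_bottle [(0.61, [0.5939, -0.0746])]
slim_bottle [(0.83, [0.599, -0.0712])]
vial [(0.67, [0.6537, -0.0712])]
vial [(0.46, [0.6536, -0.0638])]
ointment_jar [(0.85, [0.6541, 0.0841]), (0.27, [0.5959, 0.0074])]
ointment_jar [(0.68, [0.66, 0.0866])]
dose_cup [(0.56, [0.659, 0.01])]
dose_cup [(0.81, [0.6532, 0.01])]
side_tray [[0.601, -0.042], [0.64, -0.081], [0.613, -0.107], [0.575, -0.068]] [ 0.6073 -0.0745]
station [[0.585, -0.24], [0.595, -0.373], [0.354, -0.383], [0.344, -0.253]] [ 0.4695 -0.3121]
rack [[0.7073, 0.1439], [0.7075, -0.1239], [0.5467, -0.1253], [0.5449, 0.1442]]
```

Call:
apply_moves:
  moves:
    - [[0, 0, 0], 6.44]
    - [[0, 0, 0], 6.44]
    - [[0, 0, 0], 6.44]
    - [[0, 0, 0], 6.44]
    - [[0, 0, 0], 6.44]
  hand: 0.07

```text
time_s: 2.72
tcp_pos: [0.27, 0.5636, 0.2226]
ee_rot: [[0.528, -0.849, 0.0], [-0.849, -0.528, 0.0], [0.0, -0.0, -1.0]]
wrist_force: [-0.3, -0.3, -0.1]
gripper_width: 0.818
gripper_force: 0.0
```

Call:
apply_moves:
  moves:
    - [[0, 0, 0], 6.44]
    - [[0, 0, 0], 6.44]
    - [[0, 0, 0], 6.44]
    - [[0, 0, 0], 6.44]
    - [[0, 0, 0], 6.44]

```text
time_s: 3.13
tcp_pos: [0.27, 0.5637, 0.2225]
ee_rot: [[-0.006, -1.0, 0.0], [-1.0, 0.006, -0.0], [0.0, -0.0, -1.0]]
wrist_force: [-0.1, -0.1, -0.1]
gripper_width: 0.804
gripper_force: 0.0
```

```bash
python3 -c "
from h import *
goto(0.56,0.03,0.30,-90); print(r.sense()['joints'])"
```

```text
tcp [0.27   0.5637 0.2225] yaw -90.32 shift mm [ 532.1 -292.9  -77.4] turn -0.32
[ 7.92187896e+01  2.20432066e+01  4.52698749e-01  3.00448399e-03
 -6.84093939e+01 -7.95360518e+01]
```

Call:
apply_moves:
  moves:
    - [[0.0355, -0.0195, -0.0052], 0]
    - [[0.0355, -0.0195, -0.0052], 0]
    - [[0.0355, -0.0195, -0.0052], 0]
    - [[0.0355, -0.0195, -0.0052], 0]
    - [[0.0355, -0.0195, -0.0052], -0.3]

```text
time_s: 3.55
tcp_pos: [0.368, 0.3844, 0.249]
ee_rot: [[0.006, -1.0, 0.0], [-1.0, -0.006, 0.0], [-0.0, -0.0, -1.0]]
wrist_force: [0.7, -0.6, -0.3]
gripper_width: 0.808
gripper_force: 0.0
```

Call:
apply_moves:
  moves:
    - [[0.0355, -0.0195, -0.0052], 0]
    - [[0.0355, -0.0195, -0.0052], 0]
    - [[0.0355, -0.0195, -0.0052], 0]
    - [[0.0355, -0.0195, -0.0052], 0]
    - [[0.0355, -0.0195, -0.0052], 0]

```text
time_s: 3.97
tcp_pos: [0.4665, 0.2073, 0.2753]
ee_rot: [[0.006, -1.0, 0.001], [-1.0, -0.006, 0.001], [-0.001, -0.001, -1.0]]
wrist_force: [0.7, 0.2, -0.2]
gripper_width: 0.8
gripper_force: 0.0
```

Call:
apply_moves:
  moves:
    - [[0.0355, -0.0195, -0.0052], 0]
    - [[0.0355, -0.0195, -0.0052], 0]
    - [[0.0355, -0.0195, -0.0052], 0]
    - [[0.0355, -0.0195, -0.0052], 0]
    - [[0.0355, -0.0195, -0.0052], 0]

```text
time_s: 4.38
tcp_pos: [0.5649, 0.0302, 0.3011]
ee_rot: [[0.005, -1.0, 0.001], [-1.0, -0.005, 0.0], [-0.0, -0.001, -1.0]]
wrist_force: [-0.2, 1.3, 0.8]
gripper_width: 0.808
gripper_force: 0.0
```

Call:
apply_moves:
  moves:
    - [[0, 0, 0], 0]

```text
time_s: 4.47
tcp_pos: [0.5671, 0.0269, 0.3012]
ee_rot: [[-0.001, -1.0, 0.002], [-1.0, 0.001, -0.001], [0.001, -0.002, -1.0]]
wrist_force: [-0.1, 1.2, -0.3]
gripper_width: 0.809
gripper_force: 0.0
```

```bash
python3 -c "
from h import *
goto(0.595,0.087,0.20,-90)
p=imaging.capture('wrist');cv2.imwrite('pics/w1.png',p['frame']);print(p['eye'],p['intrinsics'])
for n in ['pill_bottle','square_bottle','slim_bottle','vial','ointment_jar','dose_cup']: print(n,[(c,np.round(v,4).tolist()) for c,v in find(p,n,.006)])
for d in models.place_of(p,'rack'): print('rack',d['confidence'],ray(p,np.array(d['at'])*[640,480],0))
"
```

```text
tcp [0.5671 0.0269 0.3012] yaw -90.08 shift mm [-60.3 -27.6 101.2] turn -0.08
[ 0.5654819  -0.05318144  0.46305658] [[364.39643062   0.         313.27237822]
 [  0.         364.39643062 237.52986141]
 [  0.           0.           1.        ]]
pill_bottle [(0.95, [0.4778, 0.0543]), (0.7, [0.5984, 0.1928]), (0.67, [0.4895, 0.1368])]
square_bottle [(0.8, [0.5946, 0.0085])]
slim_bottle [(0.64, [0.5966, -0.0665]), (0.26, [0.6519, 0.0852])]
vial [(0.56, [0.6571, -0.0665])]
ointment_jar [(0.84, [0.655, 0.0841]), (0.32, [0.6531, 0.011])]
dose_cup [(0.56, [0.6517, 0.0084])]
rack 0.98 [0.62934588 0.01313946]
```

View pics/w1.png

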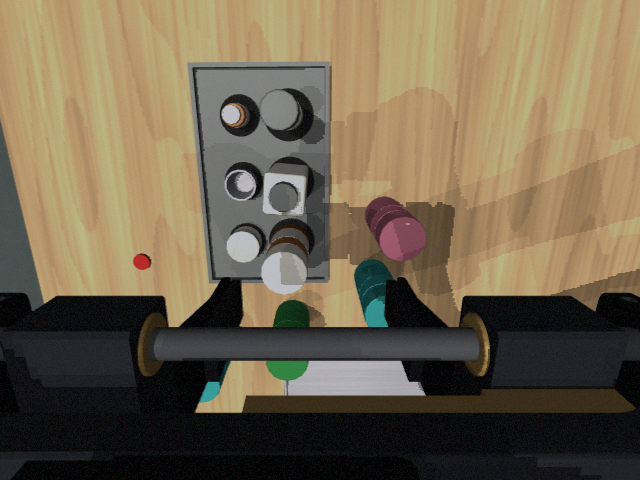

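Call:
apply_moves:
  moves:
    - [[-0.0295, -0.0145, 0], 0]
    - [[-0.0295, -0.0145, 0.01], 0]
    - [[0, 0, 0.035], 0]
    - [[0, 0, 0.035], 0]
    - [[0, 0, 0], 0]

```text
time_s: 5.28
tcp_pos: [0.5882, 0.092, 0.2128]
ee_rot: [[0.006, -1.0, -0.015], [-1.0, -0.006, -0.003], [0.003, 0.015, -1.0]]
wrist_force: [-1.7, -0.2, -2.6]
gripper_width: 0.802
gripper_force: 0.0
```

Call:
apply_moves:
  moves:
    - [[0, 0, 0], 0]
    - [[0, 0, 0], 0]

```text
time_s: 5.45
tcp_pos: [0.5942, 0.0918, 0.2229]
ee_rot: [[0.007, -1.0, 0.004], [-1.0, -0.007, -0.0], [0.0, -0.004, -1.0]]
wrist_force: [0.4, 0.3, 1.1]
gripper_width: 0.803
gripper_force: 0.0
```

```bash
python3 -c "
from h import *
goto(0.596,0.086,0.079,-90)
for c in ('wrist','scene'):
  p=imaging.capture(c);print([(c,np.round(v,4).tolist()) for c,v in find(p,'pill_bottle',.006)])"
```

```text
tcp [0.5942 0.0918 0.2229] yaw -89.63 shift mm [  5.8  -1.2 143.9] turn 0.37
[(0.89, [0.5953, 0.0914]), (0.79, [0.5996, 0.1938]), (0.64, [0.4795, 0.0566]), (0.62, [0.4881, 0.1389])]
[(0.89, [0.6021, 0.0859]), (0.8, [0.7078, 0.2331]), (0.78, [0.4981, 0.1424]), (0.7, [0.6032, 0.1979]), (0.55, [0.4851, 0.0453])]
```

Call:
apply_moves:
  moves:
    - [[0.0055, -0.0018, 0.02], 0.3]
    - [[0, 0, 0.03], 0]
    - [[0, 0, 0.03], 0]
    - [[0, 0, 0.03], 0]
    - [[0, 0, 0.02], 0]

```text
time_s: 6.07
tcp_pos: [0.5943, 0.0854, 0.0891]
ee_rot: [[-0.001, -1.0, -0.001], [-1.0, 0.001, 0.0], [-0.0, 0.001, -1.0]]
wrist_force: [-0.6, -0.2, -0.9]
gripper_width: 0.8
gripper_force: 0.0
```

Call:
apply_moves:
  moves:
    - [[0, 0, 0.014], 0]
    - [[0, 0, 0], 0]
    - [[0, 0, 0], 0]

```text
time_s: 6.32
tcp_pos: [0.5954, 0.0857, 0.0771]
ee_rot: [[0.0, -1.0, 0.001], [-1.0, -0.0, -0.0], [0.0, -0.001, -1.0]]
wrist_force: [-0.8, 0.3, 0.1]
gripper_width: 0.804
gripper_force: 0.0
```

Call:
apply_moves:
  moves:
    - [[0, 0, 0], 0]
    - [[0, 0, 0], 0]
    - [[0, 0, 0], 0]
    - [[0, 0, 0], 0]
    - [[0, 0, 0], 0]
  hand: 0.03

```text
time_s: 6.73
tcp_pos: [0.5956, 0.0861, 0.0776]
ee_rot: [[0.0, -1.0, 0.002], [-1.0, -0.0, 0.001], [-0.001, -0.002, -1.0]]
wrist_force: [-0.1, 0.3, 2.6]
gripper_width: 0.547
gripper_force: 29.9
```

Call:
apply_moves:
  moves:
    - [[0, 0, 0], 0]
    - [[0, 0, 0], 0]
    - [[0, 0, 0], 0]

```text
time_s: 6.98
tcp_pos: [0.5957, 0.0861, 0.0775]
ee_rot: [[0.0, -1.0, 0.002], [-1.0, -0.0, 0.0], [-0.0, -0.002, -1.0]]
wrist_force: [-0.4, 0.2, 6.6]
gripper_width: 0.546
gripper_force: 29.9
```

Call:
apply_moves:
  moves:
    - [[0, 0, -0.015], 0]
    - [[0, 0, -0.03], 0]
    - [[0, 0, -0.04], 0]
    - [[0, 0, -0.04], 0]
    - [[0, 0, -0.03], 0]

```text
time_s: 7.4
tcp_pos: [0.5948, 0.0857, 0.2339]
ee_rot: [[0.0, -1.0, 0.001], [-1.0, -0.0, 0.0], [-0.0, -0.001, -1.0]]
wrist_force: [1.2, 0.0, -1.4]
gripper_width: 0.543
gripper_force: 29.9
```

Call:
apply_moves:
  moves:
    - [[-0.01, 0.008, -0.01], 0]
    - [[-0.022, 0.016, 0], 0]
    - [[-0.03, 0.022, 0], 0]
    - [[-0.03, 0.022, 0], 0]
    - [[-0.03, 0.022, 0], 0]

```text
time_s: 7.82
tcp_pos: [0.5024, 0.2083, 0.2396]
ee_rot: [[-0.001, -1.0, -0.004], [-1.0, 0.002, -0.001], [0.001, 0.004, -1.0]]
wrist_force: [-0.0, 0.5, -2.2]
gripper_width: 0.545
gripper_force: 29.9
```

Call:
apply_moves:
  moves:
    - [[-0.03, 0.022, 0], 0]
    - [[-0.03, 0.022, 0], 0]
    - [[-0.03, 0.022, 0], 0]
    - [[-0.026, 0.018, 0], 0]
    - [[-0.016, 0.012, 0], 0]

```text
time_s: 8.23
tcp_pos: [0.4058, 0.3413, 0.2397]
ee_rot: [[0.002, -1.0, -0.003], [-1.0, -0.002, -0.002], [0.002, 0.003, -1.0]]
wrist_force: [1.1, 0.4, -0.8]
gripper_width: 0.552
gripper_force: 29.9
```

Call:
apply_moves:
  moves:
    - [[0, 0, 0], 0]
    - [[0, 0, 0], 0]
    - [[0, 0, 0], 0]

```text
time_s: 8.48
tcp_pos: [0.4082, 0.3391, 0.2403]
ee_rot: [[0.0, -1.0, -0.002], [-1.0, -0.0, -0.002], [0.002, 0.002, -1.0]]
wrist_force: [0.0, 0.3, -1.3]
gripper_width: 0.547
gripper_force: 29.9
```

```bash
python3 -c "
from h import *
goto(0.41,0.34,0.0755,-90)
p=imaging.capture('top');cv2.imwrite('pics/t2.png',p['frame'])
for c in ('top','scene'):
  p=imaging.capture(c);print([(c,np.round(v,4).tolist()) for c,v in find(p,'side_tray',.0)])
  for d in models.cut_out(p,'side_tray')[:1]:
    if c=='top': print(d['confidence'],d['extent'],[np.round(ray(p,np.array(a)*[640,480],.012),3) for a in ((d['extent'][0],d['extent'][1]),(d['extent'][0]+d['extent'][2],d['extent'][1]+d['extent'][3]))])"
```

```text
tcp [0.4082 0.3391 0.2403] yaw -90.0 shift mm [ -1.2  -2.1 164.8] turn 0.0
[(0.87, [0.4915, 0.3205]), (0.2, [0.4705, -0.3166])]
0.72 [0.1663, 0.4252, 0.1152, 0.2952] [array([0.616, 0.382]), array([0.37 , 0.251])]
[(0.9, [0.4885, 0.3204])]
```

View pics/t2.png

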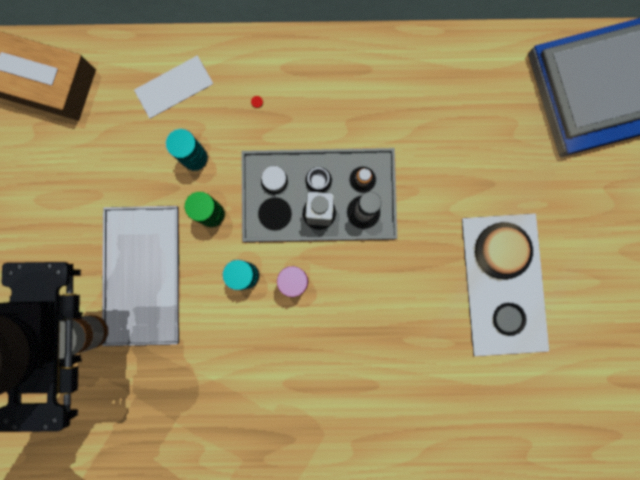

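Call:
apply_moves:
  moves:
    - [[0.002, -0.003, 0.02], 0]
    - [[0.002, -0.002, 0.035], 0]
    - [[0, 0, 0.04], 0]
    - [[0, 0, 0.035], 0]
    - [[0, 0, 0.02], 0]

```text
time_s: 9.25
tcp_pos: [0.4125, 0.3335, 0.0878]
ee_rot: [[-0.002, -1.0, -0.004], [-1.0, 0.002, -0.004], [0.004, 0.004, -1.0]]
wrist_force: [-0.0, -0.0, -1.2]
gripper_width: 0.545
gripper_force: 29.9
```

Call:
apply_moves:
  moves:
    - [[0, 0, 0.009], 0]
    - [[0, 0, 0.003], 0]
    - [[0, 0, 0.002], 0]
    - [[0, 0, 0], 0]
    - [[0, 0, 0], 0]

```text
time_s: 9.67
tcp_pos: [0.4147, 0.3368, 0.0792]
ee_rot: [[0.0, -1.0, 0.002], [-1.0, -0.0, 0.003], [-0.003, -0.002, -1.0]]
wrist_force: [-0.2, 0.2, -0.8]
gripper_width: 0.544
gripper_force: 29.9
```

```bash
python3 -c "
from h import *
goto(0.413,0.335,0.0755,-90);s=r.sense();print(s['wrist_force'])
p=imaging.capture('top')
g=cv2.cvtColor(p['frame'],6)[200:228,258:292];m=(g<45).astype(np.uint8)
M=cv2.moments(m,True);px=(258+M['m10']/M['m00'],200+M['m01']/M['m00']);print(px,M['m00'],ray(p,px,.006))"
```

```text
tcp [0.4147 0.3368 0.0792] yaw -89.99 shift mm [1.9 1.7 3.7] turn 0.01
[-0.19683927  0.19674622 -0.76914999]
(274.38896366083446, 213.44818304172276) 743.0 [0.5968478  0.08813794]
```

Call:
apply_moves:
  moves:
    - [[0, 0, 0.002], 0]
    - [[0, 0, 0.0015], 0]
    - [[0, 0, 0], 0]
    - [[0, 0, 0], 0]

```text
time_s: 10.05
tcp_pos: [0.4145, 0.3365, 0.0754]
ee_rot: [[0.001, -1.0, 0.002], [-1.0, -0.001, 0.002], [-0.002, -0.002, -1.0]]
wrist_force: [0.1, -0.0, 5.0]
gripper_width: 0.544
gripper_force: 29.9
```

Call:
apply_moves:
  moves:
    - [[0, 0, 0.001], 0]
    - [[0, 0, 0], 0]
    - [[0, 0, 0], 0]

```text
time_s: 10.3
tcp_pos: [0.4148, 0.3366, 0.0752]
ee_rot: [[0.001, -1.0, 0.002], [-1.0, -0.001, 0.002], [-0.002, -0.002, -1.0]]
wrist_force: [-1.7, 0.2, 10.9]
gripper_width: 0.541
gripper_force: 30.0
```

Call:
apply_moves:
  moves:
    - [[0, 0, 0], 0]
    - [[0, 0, 0], 0]
    - [[0, 0, 0], 0]
    - [[0, 0, 0], 0]
    - [[0, 0, -0.01], 0]
  hand: 0.07

```text
time_s: 10.72
tcp_pos: [0.4128, 0.3345, 0.0813]
ee_rot: [[-0.001, -1.0, -0.003], [-1.0, 0.001, -0.004], [0.004, 0.003, -1.0]]
wrist_force: [-0.7, 0.5, -1.1]
gripper_width: 0.781
gripper_force: 0.0
```

Call:
apply_moves:
  moves:
    - [[0, 0, -0.02], 0]
    - [[0, 0, -0.035], 0]
    - [[0, 0, -0.04], 0]
    - [[0, 0, -0.03], 0]
    - [[0.015, -0.008, -0.01], 0]

```text
time_s: 11.13
tcp_pos: [0.4236, 0.324, 0.2245]
ee_rot: [[0.004, -1.0, 0.008], [-1.0, -0.003, 0.008], [-0.008, -0.008, -1.0]]
wrist_force: [-0.1, 1.5, 1.2]
gripper_width: 0.804
gripper_force: 0.0
```

Call:
apply_moves:
  moves:
    - [[0.027, -0.015, 0], 0]
    - [[0.035, -0.019, 0], 0]
    - [[0.035, -0.019, 0], 0]
    - [[0.035, -0.019, 0], 0]
    - [[0.035, -0.019, 0], 0]

```text
time_s: 11.55
tcp_pos: [0.5133, 0.1522, 0.2189]
ee_rot: [[0.001, -1.0, 0.001], [-1.0, -0.001, 0.0], [-0.0, -0.001, -1.0]]
wrist_force: [0.9, -0.1, -0.5]
gripper_width: 0.803
gripper_force: 0.0
```

Call:
apply_moves:
  moves:
    - [[0.035, -0.019, 0], 0]
    - [[0.035, -0.019, 0], 0]
    - [[0.035, -0.019, 0], 0]
    - [[0.027, -0.015, 0], 0]
    - [[0.015, -0.009, 0], 0]

```text
time_s: 11.97
tcp_pos: [0.5949, 0.0036, 0.2184]
ee_rot: [[-0.003, -1.0, 0.0], [-1.0, 0.003, -0.001], [0.001, -0.0, -1.0]]
wrist_force: [0.4, 0.0, 0.1]
gripper_width: 0.806
gripper_force: 0.0
```

Call:
apply_moves:
  moves:
    - [[0, 0, 0], 0]
    - [[0, 0, 0], 0]
    - [[0, 0, 0], 0]

```text
time_s: 12.22
tcp_pos: [0.5935, 0.0071, 0.2182]
ee_rot: [[0.0, -1.0, -0.0], [-1.0, -0.0, 0.0], [-0.0, 0.0, -1.0]]
wrist_force: [-0.3, 0.3, -0.9]
gripper_width: 0.803
gripper_force: 0.0
```

```bash
python3 -c "
from h import *
goto(0.5955,0.0095,0.0733,-90)
p=imaging.capture('wrist');cv2.imwrite('pics/w2.png',p['frame']);print([(c,np.round(v,4).tolist()) for c,v in find(p,'square_bottle',.006)])
p=imaging.capture('top');print([(c,np.round(v,4).tolist()) for c,v in find(p,'pill_bottle',.004)])"
```

```text
tcp [0.5935 0.0071 0.2182] yaw -89.99 shift mm [ -2.3  -2.  144.9] turn 0.01
[(0.9, [0.5916, 0.0085])]
[(0.84, [0.4796, 0.0581]), (0.5, [0.4736, -0.3203])]
```

View pics/w2.png

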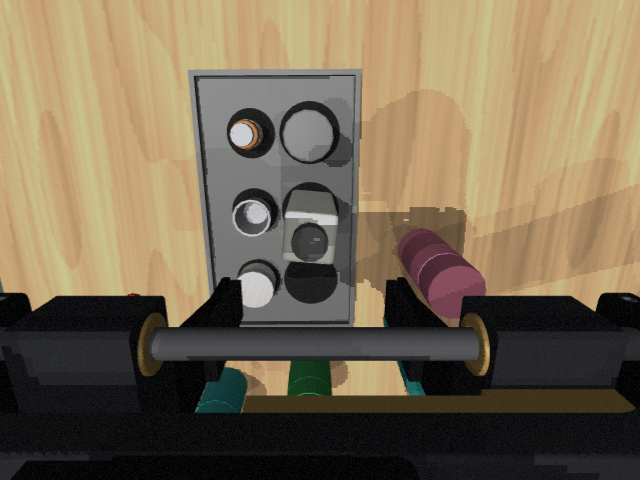

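Call:
apply_moves:
  moves:
    - [[-0.001, -0.0005, 0.02], 0]
    - [[0, 0, 0.03], 0]
    - [[0, 0, 0.035], 0]
    - [[0, 0, 0.03], 0]
    - [[0, 0, 0.02], 0]

```text
time_s: 12.83
tcp_pos: [0.5924, 0.0084, 0.0802]
ee_rot: [[0.001, -1.0, -0.004], [-1.0, -0.001, -0.0], [0.0, 0.004, -1.0]]
wrist_force: [-0.5, -1.5, 0.5]
gripper_width: 0.808
gripper_force: 0.0
```

Call:
apply_moves:
  moves:
    - [[0, 0, 0.01], 0]
    - [[0, 0, 0], 0]
    - [[0, 0, 0], 0]
    - [[0, 0, 0], 0]

```text
time_s: 13.17
tcp_pos: [0.5958, 0.0084, 0.0749]
ee_rot: [[0.001, -1.0, 0.004], [-1.0, -0.001, 0.0], [-0.0, -0.004, -1.0]]
wrist_force: [0.3, -0.0, 0.1]
gripper_width: 0.803
gripper_force: 0.0
```

Call:
apply_moves:
  moves:
    - [[0, 0, 0], 0]
    - [[0, 0, 0], 0]
    - [[0, 0, 0], 0]
    - [[0, 0, 0], 0]
    - [[0, 0, 0], 0]
  hand: 0.025

```text
time_s: 13.58
tcp_pos: [0.5948, 0.0078, 0.0735]
ee_rot: [[-0.0, -1.0, 0.001], [-1.0, 0.0, 0.0], [-0.0, -0.001, -1.0]]
wrist_force: [1.7, -0.1, 1.5]
gripper_width: 0.509
gripper_force: 0.5
```

Call:
apply_moves:
  moves:
    - [[0, 0, 0], 0]
    - [[0, 0, 0], 0]
    - [[0, 0, 0], 0]

```text
time_s: 13.83
tcp_pos: [0.5948, 0.0079, 0.0734]
ee_rot: [[0.0, -1.0, 0.001], [-1.0, -0.0, 0.0], [-0.0, -0.001, -1.0]]
wrist_force: [0.1, 1.1, 2.3]
gripper_width: 0.494
gripper_force: 28.9
```

Call:
apply_moves:
  moves:
    - [[0, 0, 0], 0]
    - [[0, 0, 0], 0]
    - [[0, 0, 0], 0]

```text
time_s: 14.08
tcp_pos: [0.5948, 0.0079, 0.0734]
ee_rot: [[0.0, -1.0, 0.001], [-1.0, -0.0, 0.0], [-0.0, -0.001, -1.0]]
wrist_force: [0.6, -0.2, 2.8]
gripper_width: 0.492
gripper_force: 28.9
```

Call:
apply_moves:
  moves:
    - [[0, 0, -0.015], 0]
    - [[0, 0, -0.03], 0]
    - [[0, 0, -0.04], 0]
    - [[0, 0, -0.04], 0]
    - [[0, 0, -0.03], 0]

```text
time_s: 14.5
tcp_pos: [0.5942, 0.0077, 0.2303]
ee_rot: [[-0.0, -1.0, 0.001], [-1.0, 0.0, 0.0], [-0.0, -0.001, -1.0]]
wrist_force: [1.0, -0.4, -1.6]
gripper_width: 0.492
gripper_force: 28.9
```

Call:
apply_moves:
  moves:
    - [[-0.012, 0.001, -0.01], 0]
    - [[-0.025, 0.002, 0], 0]
    - [[-0.035, 0.003, 0], 0]
    - [[-0.035, 0.003, 0], 0]
    - [[-0.035, 0.003, 0], 0]

```text
time_s: 14.92
tcp_pos: [0.5806, 0.1511, 0.2358]
ee_rot: [[-0.001, -1.0, -0.004], [-1.0, 0.001, -0.001], [0.001, 0.004, -1.0]]
wrist_force: [1.1, 0.3, -1.9]
gripper_width: 0.49
gripper_force: 28.9
```

Call:
apply_moves:
  moves:
    - [[-0.035, 0.003, 0], 0]
    - [[-0.035, 0.003, 0], 0]
    - [[-0.035, 0.003, 0], 0]
    - [[-0.035, 0.002, 0], 0]
    - [[-0.025, 0.001, 0], 0]

```text
time_s: 15.33
tcp_pos: [0.5684, 0.3176, 0.2352]
ee_rot: [[0.002, -1.0, -0.004], [-1.0, -0.002, -0.002], [0.002, 0.004, -1.0]]
wrist_force: [0.7, -0.4, -1.7]
gripper_width: 0.488
gripper_force: 28.9
```

Call:
apply_moves:
  moves:
    - [[-0.015, 0, 0], 0]
    - [[0, 0, 0], 0]
    - [[0, 0, 0], 0]
    - [[0, 0, 0], 0]

```text
time_s: 15.67
tcp_pos: [0.5699, 0.3288, 0.2369]
ee_rot: [[-0.001, -1.0, -0.002], [-1.0, 0.001, -0.002], [0.002, 0.002, -1.0]]
wrist_force: [0.5, 0.1, -1.7]
gripper_width: 0.492
gripper_force: 28.9
```

```bash
python3 -c "
from h import *
goto(0.57,0.333,0.0714,-90)
p=imaging.capture('scene');cv2.imwrite('pics/s2.png',p['frame']);print([(c,np.round(v,4).tolist()) for c,v in find(p,'pill_bottle',.004)])"
```

```text
tcp [0.5699 0.3288 0.2369] yaw -90.04 shift mm [ -4.4  -0.4 165.5] turn -0.04
[(0.87, [0.409, 0.3383]), (0.68, [0.7046, 0.2367]), (0.67, [0.6016, 0.202]), (0.65, [0.4949, 0.1462])]
```

View pics/s2.png

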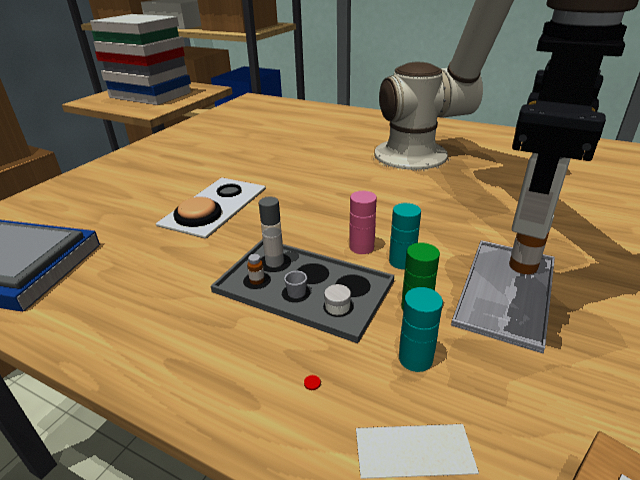

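Call:
apply_moves:
  moves:
    - [[0, 0, 0.02], 0]
    - [[0, 0, 0.035], 0]
    - [[0, 0, 0.04], 0]
    - [[0, 0, 0.035], 0]
    - [[0, 0, 0.02], 0]

```text
time_s: 16.18
tcp_pos: [0.5684, 0.3269, 0.0838]
ee_rot: [[-0.003, -1.0, -0.006], [-1.0, 0.003, -0.004], [0.004, 0.006, -1.0]]
wrist_force: [-0.6, 0.3, -3.1]
gripper_width: 0.492
gripper_force: 28.9
```

Call:
apply_moves:
  moves:
    - [[0, 0, 0.008], 0]
    - [[0, 0, 0.004], 0]
    - [[0, 0, 0.002], 0]
    - [[0, 0, 0.001], 0]
    - [[0, 0, 0], 0]

```text
time_s: 16.6
tcp_pos: [0.5714, 0.3304, 0.075]
ee_rot: [[-0.0, -1.0, 0.003], [-1.0, 0.0, 0.002], [-0.002, -0.003, -1.0]]
wrist_force: [-0.1, -0.2, -1.0]
gripper_width: 0.49
gripper_force: 28.9
```

Call:
apply_moves:
  moves:
    - [[0, 0, 0], 0]
    - [[0, 0, 0], 0]

```text
time_s: 16.77
tcp_pos: [0.5709, 0.3303, 0.0744]
ee_rot: [[0.0, -1.0, 0.002], [-1.0, -0.0, 0.002], [-0.002, -0.002, -1.0]]
wrist_force: [-0.1, 0.9, -1.8]
gripper_width: 0.496
gripper_force: 28.9
```

Call:
apply_moves:
  moves:
    - [[0, 0, 0.002], 0]
    - [[0, 0, 0.0015], 0]
    - [[0, 0, 0], 0]
    - [[0, 0, 0], 0]

```text
time_s: 17.1
tcp_pos: [0.5711, 0.3304, 0.0713]
ee_rot: [[0.001, -1.0, 0.002], [-1.0, -0.001, 0.001], [-0.001, -0.002, -1.0]]
wrist_force: [-1.9, -0.2, 5.3]
gripper_width: 0.493
gripper_force: 29.1
```

Call:
apply_moves:
  moves:
    - [[0, 0, 0], 0]
    - [[0, 0, 0], 0]

```text
time_s: 17.27
tcp_pos: [0.5711, 0.3304, 0.0714]
ee_rot: [[0.001, -1.0, 0.002], [-1.0, -0.001, 0.001], [-0.001, -0.002, -1.0]]
wrist_force: [-1.4, -0.7, 5.9]
gripper_width: 0.49
gripper_force: 29.1
```

Call:
apply_moves:
  moves:
    - [[0, 0, 0], 0]
    - [[0, 0, 0], 0]
    - [[0, 0, 0], 0]
    - [[0, 0, 0], 0]
    - [[0, 0, -0.01], 0]
  hand: 0.065

```text
time_s: 17.68
tcp_pos: [0.569, 0.3287, 0.0772]
ee_rot: [[-0.001, -1.0, -0.004], [-1.0, 0.001, -0.003], [0.003, 0.004, -1.0]]
wrist_force: [-0.4, -0.2, 0.0]
gripper_width: 0.72
gripper_force: 0.0
```

Call:
apply_moves:
  moves:
    - [[0, 0, -0.02], 0]
    - [[0, 0, -0.035], 0]
    - [[0, 0, -0.04], 0]
    - [[0, 0, -0.04], 0]
    - [[0.015, -0.001, -0.015], 0]

```text
time_s: 18.1
tcp_pos: [0.5738, 0.3176, 0.2373]
ee_rot: [[0.003, -1.0, 0.011], [-1.0, -0.003, 0.006], [-0.006, -0.011, -1.0]]
wrist_force: [0.6, 1.0, 0.8]
gripper_width: 0.746
gripper_force: 0.0
```

Call:
apply_moves:
  moves:
    - [[0.027, -0.002, 0], 0]
    - [[0.035, -0.002, 0], 0]
    - [[0.035, -0.002, 0], 0]
    - [[0.035, -0.002, 0], 0]
    - [[0.035, -0.002, 0], 0]

```text
time_s: 18.52
tcp_pos: [0.5812, 0.1463, 0.2304]
ee_rot: [[0.001, -1.0, 0.001], [-1.0, -0.001, 0.0], [-0.0, -0.001, -1.0]]
wrist_force: [-0.1, 0.3, -0.0]
gripper_width: 0.748
gripper_force: 0.0
```

Call:
apply_moves:
  moves:
    - [[0.035, -0.003, 0], 0]
    - [[0.035, -0.003, 0], 0]
    - [[0.035, -0.003, 0], 0]
    - [[0.035, -0.003, 0], 0]
    - [[0.035, -0.002, 0], 0]

```text
time_s: 18.93
tcp_pos: [0.5954, -0.0289, 0.2304]
ee_rot: [[0.0, -1.0, 0.001], [-1.0, -0.0, 0.0], [-0.0, -0.001, -1.0]]
wrist_force: [0.4, -0.1, 0.7]
gripper_width: 0.75
gripper_force: 0.0
```

Call:
apply_moves:
  moves:
    - [[0.027, 0, 0], 0]
    - [[0.013, 0, 0], 0]
    - [[0, 0, 0], 0]
    - [[0, 0, 0], 0]
    - [[0, 0, 0], 0]

```text
time_s: 19.35
tcp_pos: [0.5955, -0.0664, 0.2298]
ee_rot: [[0.001, -1.0, 0.0], [-1.0, -0.001, 0.0], [-0.0, -0.0, -1.0]]
wrist_force: [-1.2, 0.4, 1.2]
gripper_width: 0.749
gripper_force: 0.0
```

```bash
python3 -c "
from h import *
goto(0.5965,-0.070,0.087,-90)
p=imaging.capture('wrist');print([(c,np.round(v,4).tolist()) for c,v in find(p,'slim_bottle',.006)])
p=imaging.capture('top');cv2.imwrite('pics/t3.png',p['frame'])
for n in ('pill_bottle','square_bottle'): print([(c,np.round(v,4).tolist()) for c,v in find(p,n,.004)])
g=cv2.cvtColor(p['frame'],6)
for u in (275,320):
  m=(g[198:230,u-20:u+20]<45).astype(np.uint8)
  M=cv2.moments(m,True);px=(u-20+M['m10']/M['m00'],198+M['m01']/M['m00']);print(px,M['m00'],ray(p,px,.006))"
```

```text
tcp [ 0.5955 -0.0664  0.2298] yaw -89.96 shift mm [  3.6  -1.  142.8] turn 0.04
[(0.94, [0.594, -0.0656])]
[(0.94, [0.4746, 0.0564]), (0.88, [0.4111, 0.3355])]
[(0.89, [0.5725, 0.3329])]
(286.50357142857143, 210.8357142857143) 280.0 [0.60120752 0.06678437]
(319.5825375170532, 214.14733969986358) 733.0 [0.59460835 0.00863815]
```

View pics/t3.png

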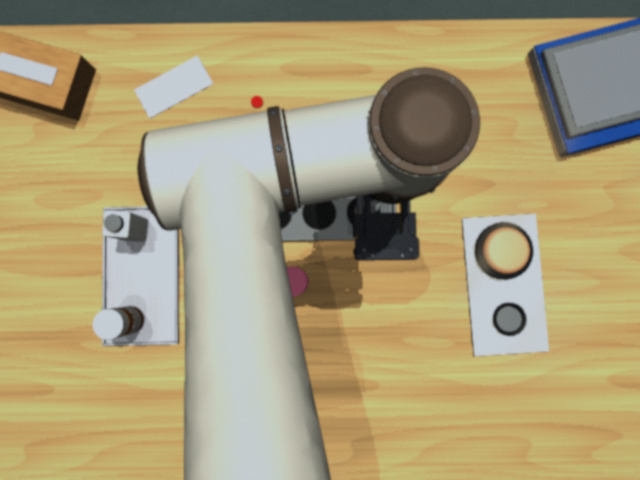

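Call:
apply_moves:
  moves:
    - [[0.0026, 0.001, 0.02], 0]
    - [[0, 0, 0.03], 0]
    - [[0, 0, 0.035], 0]
    - [[0, 0, 0.03], 0]
    - [[0, 0, 0.018], 0]

```text
time_s: 20.02
tcp_pos: [0.5923, -0.0692, 0.0931]
ee_rot: [[0.0, -1.0, -0.005], [-1.0, -0.0, 0.0], [-0.0, 0.005, -1.0]]
wrist_force: [-0.9, -0.5, 0.6]
gripper_width: 0.749
gripper_force: 0.0
```

Call:
apply_moves:
  moves:
    - [[0, 0, 0.009], 0]
    - [[0, 0, 0], 0]
    - [[0, 0, 0], 0]
    - [[0, 0, 0], 0]

```text
time_s: 20.35
tcp_pos: [0.5958, -0.0695, 0.0893]
ee_rot: [[0.001, -1.0, 0.003], [-1.0, -0.001, -0.0], [0.0, -0.003, -1.0]]
wrist_force: [-0.7, 0.3, 0.2]
gripper_width: 0.745
gripper_force: 0.0
```

Call:
apply_moves:
  moves:
    - [[0, 0, 0], 0]
    - [[0, 0, 0], 0]
    - [[0, 0, 0], 0]
    - [[0, 0, 0], 0]
    - [[0, 0, 0], 0]
  hand: 0.018

```text
time_s: 20.77
tcp_pos: [0.5945, -0.0698, 0.0879]
ee_rot: [[-0.0, -1.0, 0.001], [-1.0, 0.0, 0.0], [-0.0, -0.001, -1.0]]
wrist_force: [0.6, 0.5, 0.1]
gripper_width: 0.455
gripper_force: 0.0
```

Call:
apply_moves:
  moves:
    - [[0, 0, 0], 0]
    - [[0, 0, 0], 0]
    - [[0, 0, 0], 0]
    - [[0, 0, 0], 0]

```text
time_s: 21.1
tcp_pos: [0.5945, -0.0698, 0.0878]
ee_rot: [[0.0, -1.0, 0.0], [-1.0, -0.0, -0.0], [0.0, -0.0, -1.0]]
wrist_force: [-0.3, -0.4, 1.9]
gripper_width: 0.384
gripper_force: 30.0
```

Call:
apply_moves:
  moves:
    - [[0, 0, -0.015], 0]
    - [[0, 0, -0.03], 0]
    - [[0, 0, -0.04], 0]
    - [[0, 0, -0.04], 0]
    - [[0, 0, -0.03], 0]

```text
time_s: 21.52
tcp_pos: [0.595, -0.0699, 0.2457]
ee_rot: [[0.0, -1.0, 0.003], [-1.0, -0.0, -0.0], [0.0, -0.003, -1.0]]
wrist_force: [1.1, -0.7, -0.8]
gripper_width: 0.382
gripper_force: 30.0
```

Call:
apply_moves:
  moves:
    - [[-0.012, 0.003, -0.01], 0]
    - [[-0.026, 0.008, 0], 0]
    - [[-0.035, 0.01, 0], 0]
    - [[-0.035, 0.01, 0], 0]
    - [[-0.035, 0.01, 0], 0]

```text
time_s: 21.93
tcp_pos: [0.552, 0.0746, 0.2514]
ee_rot: [[-0.001, -1.0, -0.002], [-1.0, 0.001, -0.0], [0.0, 0.002, -1.0]]
wrist_force: [0.1, -0.5, 0.0]
gripper_width: 0.384
gripper_force: 30.0
```

Call:
apply_moves:
  moves:
    - [[-0.035, 0.01, 0], 0]
    - [[-0.035, 0.01, 0], 0]
    - [[-0.035, 0.01, 0], 0]
    - [[-0.035, 0.01, 0], 0]
    - [[-0.035, 0.01, 0], 0]

```text
time_s: 22.35
tcp_pos: [0.5018, 0.2499, 0.2514]
ee_rot: [[0.0, -1.0, -0.002], [-1.0, -0.0, -0.001], [0.001, 0.002, -1.0]]
wrist_force: [0.3, -0.2, -1.2]
gripper_width: 0.385
gripper_force: 30.0
```

Call:
apply_moves:
  moves:
    - [[-0.032, 0.009, 0], 0]
    - [[-0.02, 0.004, 0], 0]
    - [[0, 0, 0], 0]
    - [[0, 0, 0], 0]
    - [[0, 0, 0], 0]

```text
time_s: 22.77
tcp_pos: [0.4898, 0.2998, 0.2516]
ee_rot: [[0.0, -1.0, -0.002], [-1.0, -0.0, -0.001], [0.001, 0.002, -1.0]]
wrist_force: [-0.8, -0.6, -1.0]
gripper_width: 0.383
gripper_force: 30.0
```

Call:
apply_moves:
  moves:
    - [[0, 0, 0.02], 0]
    - [[0, 0, 0.035], 0]
    - [[0, 0, 0.04], 0]
    - [[0, 0, 0.035], 0]
    - [[0, 0, 0.02], 0]

```text
time_s: 23.18
tcp_pos: [0.4886, 0.297, 0.0984]
ee_rot: [[-0.003, -1.0, -0.005], [-1.0, 0.003, -0.004], [0.004, 0.005, -1.0]]
wrist_force: [-0.8, -0.2, -1.0]
gripper_width: 0.383
gripper_force: 30.0
```

Call:
apply_moves:
  moves:
    - [[0, 0, 0.008], 0]
    - [[0, 0, 0.004], 0]
    - [[0, 0, 0.002], 0]
    - [[0, 0, 0.001], 0]
    - [[0, 0, 0], 0]

```text
time_s: 23.6
tcp_pos: [0.4912, 0.3008, 0.0891]
ee_rot: [[-0.0, -1.0, 0.002], [-1.0, 0.0, 0.002], [-0.002, -0.002, -1.0]]
wrist_force: [0.6, 0.5, -1.3]
gripper_width: 0.388
gripper_force: 30.0
```

Call:
apply_moves:
  moves:
    - [[0, 0, 0], 0]
    - [[0, 0, 0], 0]

```text
time_s: 23.77
tcp_pos: [0.4908, 0.3007, 0.0887]
ee_rot: [[0.0, -1.0, 0.002], [-1.0, -0.0, 0.002], [-0.002, -0.002, -1.0]]
wrist_force: [0.0, -0.0, -1.6]
gripper_width: 0.381
gripper_force: 30.0
```

Call:
apply_moves:
  moves:
    - [[0, 0, 0.002], 0]
    - [[0, 0, 0.0015], 0]
    - [[0, 0, 0], 0]
    - [[0, 0, 0], 0]
    - [[0, 0, 0], 0]

```text
time_s: 24.18
tcp_pos: [0.4908, 0.3007, 0.0857]
ee_rot: [[0.001, -1.0, 0.002], [-1.0, -0.001, 0.001], [-0.001, -0.002, -1.0]]
wrist_force: [-1.0, -0.4, 5.9]
gripper_width: 0.383
gripper_force: 30.0
```

```bash
python3 -c "
from h import *
s=r.sense();print(s['tcp_pos'],s['wrist_force'])"
```

```text
[0.49084452 0.30073409 0.08574655] [-0.98242461 -0.36490732  5.87312129]
```

Call:
apply_moves:
  moves:
    - [[0, 0, 0], 0]
    - [[0, 0, 0], 0]
    - [[0, 0, 0], 0]
    - [[0, 0, 0], 0]
    - [[0, 0, -0.01], 0]
  hand: 0.05

```text
time_s: 24.6
tcp_pos: [0.4891, 0.2991, 0.0922]
ee_rot: [[-0.001, -1.0, -0.004], [-1.0, 0.001, -0.003], [0.003, 0.004, -1.0]]
wrist_force: [-0.9, 1.6, -0.1]
gripper_width: 0.568
gripper_force: 0.0
```

Call:
apply_moves:
  moves:
    - [[0, 0, -0.02], 0]
    - [[0, 0, -0.035], 0]
    - [[0, 0, -0.04], 0]
    - [[0, 0, -0.04], 0]
    - [[0.015, -0.007, -0.01], 0]

```text
time_s: 25.02
tcp_pos: [0.4999, 0.2883, 0.2475]
ee_rot: [[0.004, -1.0, 0.012], [-1.0, -0.004, 0.008], [-0.008, -0.012, -1.0]]
wrist_force: [1.1, -0.1, 0.3]
gripper_width: 0.574
gripper_force: 0.0
```

Call:
apply_moves:
  moves:
    - [[0.025, -0.012, 0], 0]
    - [[0.033, -0.016, 0], 0]
    - [[0.033, -0.016, 0], 0]
    - [[0.033, -0.016, 0], 0]
    - [[0.033, -0.016, 0], 0]

```text
time_s: 25.43
tcp_pos: [0.5738, 0.1267, 0.24]
ee_rot: [[0.001, -1.0, 0.001], [-1.0, -0.001, 0.0], [-0.0, -0.001, -1.0]]
wrist_force: [0.6, 0.1, -0.3]
gripper_width: 0.573
gripper_force: 0.0
```

Call:
apply_moves:
  moves:
    - [[0.033, -0.016, 0], 0]
    - [[0.033, -0.016, 0], 0]
    - [[0.033, -0.016, 0], 0]
    - [[0.025, -0.012, 0.01], 0]
    - [[0.012, -0.006, 0.02], 0]

```text
time_s: 25.85
tcp_pos: [0.6422, -0.0111, 0.212]
ee_rot: [[-0.003, -1.0, 0.007], [-1.0, 0.003, -0.0], [0.0, -0.007, -1.0]]
wrist_force: [-0.5, 0.1, 0.5]
gripper_width: 0.577
gripper_force: 0.0
```

Call:
apply_moves:
  moves:
    - [[0, 0, 0.02], 0]
    - [[0, 0, 0], 0]
    - [[0, 0, 0], 0]
    - [[0, 0, 0], 0]

```text
time_s: 26.18
tcp_pos: [0.6401, -0.0074, 0.1907]
ee_rot: [[0.001, -1.0, 0.002], [-1.0, -0.001, -0.0], [0.0, -0.002, -1.0]]
wrist_force: [0.4, -0.3, 0.0]
gripper_width: 0.575
gripper_force: 0.0
```

```bash
python3 -c "
from h import *
p=imaging.capture('wrist');cv2.imwrite('pics/w3.png',p['frame'])
for z in (.006,):print([(c,np.round(v,4).tolist()) for c,v in find(p,'vial',z)])
for n in ('scene','top'):
  p=imaging.capture(n)
  for o in ('pill_bottle','square_bottle','slim_bottle'): print(n,o,[(c,np.round(v,4).tolist()) for c,v in find(p,o,.004)][:3])
  if n=='scene': print([(c,np.round(v,4).tolist()) for c,v in find(p,'vial',.006)])
goto(.6545,-.067,.017,-90)"
```

```text
[(0.94, [0.6579, -0.0671])]
scene pill_bottle [(0.91, [0.6021, 0.2011]), (0.9, [0.7053, 0.2313]), (0.88, [0.4183, 0.3353])]
scene square_bottle [(0.67, [0.5676, 0.3334]), (0.18, [0.6582, 0.0069])]
scene slim_bottle [(0.86, [0.4864, 0.3003])]
[(0.97, [0.6615, -0.0617])]
top pill_bottle [(0.98, [0.4781, 0.0519]), (0.93, [0.4878, 0.1437]), (0.86, [0.414, 0.3415])]
top square_bottle [(0.73, [0.572, 0.3275])]
top slim_bottle []
tcp [ 0.6394 -0.0077  0.1892] yaw -89.99 shift mm [ 59.3 -15.1 172.2] turn 0.01
```

View pics/w3.png

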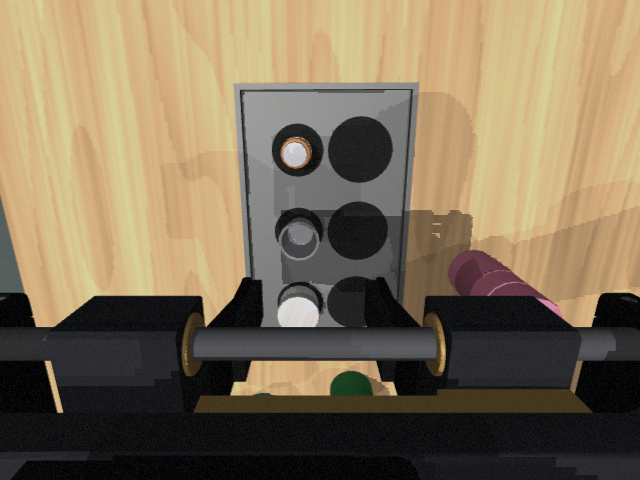

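```bash
python3 -c "
from h import *
p=imaging.capture('wrist');g=cv2.cvtColor(p['frame'],6)
for px in ((360.5,149.5),(357.5,230.5),(297.5,150)): print(ray(p,px,.006))
print(ray(p,(295.5,153),.056))
for d in models.cut_out(p,'vial')[:1]:
  m=d['region'];ys,xs=np.nonzero(m);print(xs.min(),xs.max(),ys.min(),ys.max())
print([(c,np.round(v,4).tolist()) for c,v in find(p,'vial',.006)])
p=imaging.capture('top');print([(c,np.round(v,4).tolist()) for c,v in find(p,'cup',.009)],p['eye'])
"
```

```text
[ 0.59465787 -0.06756964]
[0.5946527  0.01002401]
[ 0.65272484 -0.06710574]
[ 0.6522344  -0.06782511]
279 310 137 168
[(0.71, [0.6545, -0.0664])]
[(0.58, [0.4068, -0.3159]), (0.31, [0.6575, 0.0873])] [0.47585075 0.01630045 1.00756529]
```

Call:
apply_moves:
  moves:
    - [[0.015, -0.0035, 0], 0]
    - [[0.029, -0.007, 0], 0]
    - [[0.015, -0.0035, 0.01], 0]
    - [[0, 0, 0.03], 0]
    - [[0, 0, 0.035], 0]

```text
time_s: 27.4
tcp_pos: [0.6552, -0.0687, 0.1151]
ee_rot: [[-0.002, -1.0, 0.006], [-1.0, 0.002, 0.0], [-0.0, -0.006, -1.0]]
wrist_force: [-0.3, 0.7, 0.3]
gripper_width: 0.577
gripper_force: 0.0
```

Call:
apply_moves:
  moves:
    - [[0, 0, 0.03], 0]
    - [[0, 0, 0.01], 0]
    - [[0, 0, 0], 0]
    - [[0, 0, 0], 0]
    - [[0, 0, 0], 0]

```text
time_s: 27.82
tcp_pos: [0.6551, -0.0669, 0.0763]
ee_rot: [[0.001, -1.0, 0.004], [-1.0, -0.001, -0.0], [0.0, -0.004, -1.0]]
wrist_force: [-1.4, 1.0, -0.8]
gripper_width: 0.578
gripper_force: 0.0
```

```bash
python3 -c "
from h import *
goto(.6535,-.067,.0173,-90)"
```

```text
tcp [ 0.6551 -0.0669  0.0763] yaw -89.97 shift mm [ 0.1  1.9 59. ] turn 0.03
```

Call:
apply_moves:
  moves:
    - [[0, 0.001, 0.015], 0]
    - [[0, 0, 0.02], 0]
    - [[0, 0, 0.015], 0]
    - [[0, 0, 0.006], 0]
    - [[0, 0, 0], 0]

```text
time_s: 28.23
tcp_pos: [0.6525, -0.0667, 0.0183]
ee_rot: [[0.0, -1.0, 0.0], [-1.0, -0.0, -0.0], [0.0, -0.0, -1.0]]
wrist_force: [0.3, -0.4, -0.5]
gripper_width: 0.577
gripper_force: 0.0
```

Call:
apply_moves:
  moves:
    - [[0, 0, 0.002], 0]
    - [[0, 0, 0], 0]
    - [[0, 0, 0], 0]

```text
time_s: 28.48
tcp_pos: [0.6534, -0.0667, 0.0175]
ee_rot: [[0.0, -1.0, 0.003], [-1.0, -0.0, 0.0], [-0.0, -0.003, -1.0]]
wrist_force: [-0.8, -1.0, 0.9]
gripper_width: 0.573
gripper_force: 0.0
```

Call:
apply_moves:
  moves:
    - [[0, 0, 0], 0]
    - [[0, 0, 0], 0]
    - [[0, 0, 0], 0]
    - [[0, 0, 0], 0]
    - [[0, 0, 0], 0]
  hand: 0.012

```text
time_s: 28.9
tcp_pos: [0.6526, -0.0667, 0.0162]
ee_rot: [[0.0, -1.0, 0.001], [-1.0, -0.0, -0.0], [0.0, -0.001, -1.0]]
wrist_force: [-0.3, -0.4, 0.3]
gripper_width: 0.287
gripper_force: 30.0
```

Call:
apply_moves:
  moves:
    - [[0, 0, 0], 0]
    - [[0, 0, 0], 0]
    - [[0, 0, 0], 0]
    - [[0, 0, 0], 0]

```text
time_s: 29.23
tcp_pos: [0.6526, -0.0667, 0.0162]
ee_rot: [[0.0, -1.0, 0.0], [-1.0, -0.0, -0.0], [0.0, -0.0, -1.0]]
wrist_force: [-0.6, 0.2, 0.2]
gripper_width: 0.287
gripper_force: 30.0
```

Call:
apply_moves:
  moves:
    - [[0, 0, -0.01], 0]
    - [[0, 0, -0.02], 0]
    - [[0, 0, -0.035], 0]
    - [[0, 0, -0.035], 0]
    - [[0.005, 0.007, -0.02], 0]

```text
time_s: 29.65
tcp_pos: [0.6479, -0.0714, 0.1408]
ee_rot: [[0.002, -1.0, 0.007], [-1.0, -0.002, -0.001], [0.001, -0.007, -1.0]]
wrist_force: [1.3, 0.1, 0.2]
gripper_width: 0.291
gripper_force: 30.0
```

Call:
apply_moves:
  moves:
    - [[0.015, 0.019, -0.01], 0]
    - [[0.022, 0.027, 0], 0]
    - [[0.022, 0.027, 0], 0]
    - [[0.022, 0.027, 0], 0]
    - [[0.022, 0.027, 0], 0]

```text
time_s: 30.07
tcp_pos: [0.5167, -0.1754, 0.1466]
ee_rot: [[0.0, -1.0, -0.0], [-1.0, -0.0, 0.0], [-0.0, 0.0, -1.0]]
wrist_force: [0.6, -0.4, -0.2]
gripper_width: 0.29
gripper_force: 30.0
```

Call:
apply_moves:
  moves:
    - [[0.022, 0.027, 0], 0]
    - [[0.022, 0.027, 0], 0]
    - [[0.022, 0.027, 0], 0]
    - [[0.013, 0.018, 0], 0]
    - [[0.003, 0.009, 0], 0]

```text
time_s: 30.48
tcp_pos: [0.4076, -0.258, 0.1465]
ee_rot: [[-0.003, -1.0, -0.001], [-1.0, 0.003, 0.0], [-0.0, 0.001, -1.0]]
wrist_force: [0.6, 0.5, -0.6]
gripper_width: 0.289
gripper_force: 30.0
```

Call:
apply_moves:
  moves:
    - [[0, 0, 0], 0]
    - [[0, 0, 0], 0]
    - [[0, 0, 0], 0]
    - [[0, 0, 0], 0]

```text
time_s: 30.82
tcp_pos: [0.4116, -0.2562, 0.1461]
ee_rot: [[0.002, -1.0, 0.0], [-1.0, -0.002, -0.0], [0.0, -0.0, -1.0]]
wrist_force: [0.9, -0.2, -0.8]
gripper_width: 0.287
gripper_force: 30.0
```

```bash
python3 -c "
from h import *
p=imaging.capture('wrist');cv2.imwrite('pics/w4.png',p['frame'])
print([(c,np.round(v,4).tolist()) for c,v in find(p,'cup',.009)])
for n in ('scene','top'):
  q=imaging.capture(n)
  print(n,[(c,np.round(v,4).tolist()) for c,v in find(q,'cup',.009)])
q=imaging.capture('top');g=cv2.cvtColor(q['frame'],6)
goto(.406,-.319,.0192,-90)"
```

```text
[(0.78, [0.4054, -0.3117])]
scene [(0.56, [0.4169, -0.3164])]
top [(0.63, [0.6294, 0.0077])]
tcp [ 0.4106 -0.2566  0.1459] yaw -89.97 shift mm [ 62.4   4.6 126.7] turn 0.03
```

View pics/w4.png

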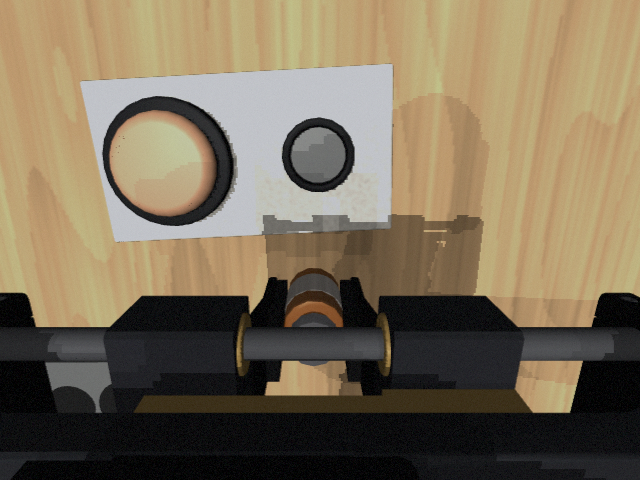

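```bash
python3 -c "
from h import *
p=imaging.capture('wrist')
g=cv2.cvtColor(p['frame'],6)[105:205,270:368]
m=(g<60).astype(np.uint8)
cs,_=cv2.findContours(m,0,1);c=max(cs,key=cv2.contourArea);e=cv2.minEnclosingCircle(c);print(e)
print(ray(p,(e[0][0]+270,e[0][1]+105),.013),ray(p,(318.5,155),.016))
b=imaging.capture('top');G=cv2.cvtColor(b['frame'],6)[300:340,490:530];m=(G<60).astype(np.uint8)
cs,_=cv2.findContours(m,0,1)
if cs: c=max(cs,key=cv2.contourArea);e=cv2.minEnclosingCircle(c);print(e,ray(b,(e[0][0]+490,e[0][1]+300),.014))
f=cv2.imread('pics/t3.png',0)[300:340,490:530];m=(f<60).astype(np.uint8)
cs,_=cv2.findContours(m,0,1);c=max(cs,key=cv2.contourArea);e=cv2.minEnclosingCircle(c);print(e,ray(b,(e[0][0]+490,e[0][1]+300),.014))
"
```

```text
((46.559879302978516, 49.96107864379883), 37.0416374206543)
[ 0.40678855 -0.31521602] [ 0.40529796 -0.31540779]
((16.0, 11.0), 1.000100016593933) [ 0.42182944 -0.31001732]
((18.84100341796875, 18.50836753845215), 15.810538291931152) [ 0.40895636 -0.31439461]
```

Call:
apply_moves:
  moves:
    - [[0.01, 0.0005, 0], 0]
    - [[0.02, 0.001, 0], 0]
    - [[0.019, 0.001, 0], 0]
    - [[0.01, 0.0005, 0.01], 0]
    - [[0, 0, 0.025], 0]

```text
time_s: 31.68
tcp_pos: [0.4099, -0.319, 0.1131]
ee_rot: [[-0.002, -1.0, 0.008], [-1.0, 0.001, -0.004], [0.004, -0.008, -1.0]]
wrist_force: [1.7, -0.8, 0.2]
gripper_width: 0.289
gripper_force: 30.0
```

Call:
apply_moves:
  moves:
    - [[0, 0, 0.03], 0]
    - [[0, 0, 0.025], 0]
    - [[0, 0, 0.012], 0]
    - [[0, 0, 0], 0]
    - [[0, 0, 0], 0]

```text
time_s: 32.1
tcp_pos: [0.4068, -0.3159, 0.0431]
ee_rot: [[-0.0, -1.0, -0.002], [-1.0, 0.0, 0.001], [-0.001, 0.002, -1.0]]
wrist_force: [0.5, -0.1, 0.2]
gripper_width: 0.292
gripper_force: 30.0
```

```bash
python3 -c "
from h import *
goto(.407,-.3155,.0192,-90)"
```

```text
tcp [ 0.4068 -0.3159  0.0431] yaw -90.01 shift mm [-0.4 -0.2 23.9] turn -0.01
```

Call:
apply_moves:
  moves:
    - [[0, 0, 0.008], 0]
    - [[0, 0, 0.008], 0]
    - [[0, 0, 0.004], 0]
    - [[0, 0, 0.002], 0]
    - [[0, 0, 0], 0]

```text
time_s: 32.52
tcp_pos: [0.4072, -0.3157, 0.0217]
ee_rot: [[-0.0, -1.0, -0.001], [-1.0, 0.0, 0.0], [-0.0, 0.001, -1.0]]
wrist_force: [1.1, -0.3, 0.0]
gripper_width: 0.288
gripper_force: 30.0
```

Call:
apply_moves:
  moves:
    - [[0, 0, 0.0015], 0]
    - [[0, 0, 0], 0]
    - [[0, 0, 0], 0]

```text
time_s: 32.77
tcp_pos: [0.4076, -0.3158, 0.0208]
ee_rot: [[0.0, -1.0, 0.0], [-1.0, -0.0, -0.0], [0.0, -0.0, -1.0]]
wrist_force: [-0.0, 0.1, -1.2]
gripper_width: 0.29
gripper_force: 30.0
```

Call:
apply_moves:
  moves:
    - [[0, 0, 0.001], 0]
    - [[0, 0, 0.0005], 0]
    - [[0, 0, 0], 0]
    - [[0, 0, 0], 0]

```text
time_s: 33.1
tcp_pos: [0.4075, -0.3158, 0.0192]
ee_rot: [[0.0, -1.0, 0.0], [-1.0, -0.0, -0.0], [0.0, -0.0, -1.0]]
wrist_force: [-0.6, 0.2, 0.5]
gripper_width: 0.29
gripper_force: 30.0
```

Call:
apply_moves:
  moves:
    - [[0, 0, 0.0005], 0]
    - [[0, 0, 0], 0]
    - [[0, 0, 0], 0]

```text
time_s: 33.35
tcp_pos: [0.4075, -0.3158, 0.0191]
ee_rot: [[0.0, -1.0, 0.0], [-1.0, -0.0, -0.0], [0.0, -0.0, -1.0]]
wrist_force: [-1.4, 1.6, 6.3]
gripper_width: 0.289
gripper_force: 30.0
```

Call:
apply_moves:
  moves:
    - [[0, 0, 0], 0]
    - [[0, 0, 0], 0]
    - [[0, 0, 0], 0]
    - [[0, 0, 0], 0]
    - [[0, 0, -0.005], 0]
  hand: 0.045

```text
time_s: 33.77
tcp_pos: [0.4066, -0.3154, 0.0227]
ee_rot: [[-0.0, -1.0, -0.002], [-1.0, 0.0, 0.001], [-0.001, 0.002, -1.0]]
wrist_force: [-0.6, -0.5, 1.3]
gripper_width: 0.502
gripper_force: 0.0
```

Call:
apply_moves:
  moves:
    - [[0, 0, -0.01], 0]
    - [[0, 0, -0.02], 0]
    - [[0, 0, -0.03], 0]
    - [[0, 0, -0.035], 0]
    - [[0, 0, -0.035], 0]

```text
time_s: 34.18
tcp_pos: [0.4069, -0.3157, 0.1557]
ee_rot: [[0.0, -1.0, -0.0], [-1.0, -0.0, -0.0], [0.0, 0.0, -1.0]]
wrist_force: [1.0, 0.1, -0.6]
gripper_width: 0.517
gripper_force: 0.0
```

Call:
apply_moves:
  moves:
    - [[-0.01, -0.005, -0.035], 0]
    - [[-0.025, -0.005, -0.03], 0]
    - [[-0.03, -0.01, -0.02], 0]
    - [[-0.015, -0.005, 0], 0]
    - [[0, 0, 0], 0]

```text
time_s: 34.6
tcp_pos: [0.4337, -0.2339, 0.2415]
ee_rot: [[0.003, -1.0, 0.006], [-1.0, -0.003, -0.001], [0.001, -0.006, -1.0]]
wrist_force: [-0.7, -0.1, -0.6]
gripper_width: 0.514
gripper_force: 0.0
```

Call:
apply_moves:
  moves:
    - [[0, 0, 0], 0]
    - [[0, 0, 0], 0]

```text
time_s: 34.77
tcp_pos: [0.4318, -0.2359, 0.2385]
ee_rot: [[-0.0, -1.0, -0.001], [-1.0, 0.0, 0.0], [-0.0, 0.001, -1.0]]
wrist_force: [-0.0, -0.5, -0.7]
gripper_width: 0.52
gripper_force: 0.0
```

```bash
python3 -c "
from h import *
p=imaging.capture('wrist');cv2.imwrite('pics/w5.png',p['frame'])
print([(c,np.round(v,4).tolist()) for c,v in find(p,'vial',.009)])
q=imaging.capture('scene');cv2.imwrite('pics/s3.png',cv2.resize(q['frame'][100:400,130:570],None,fx=1.8,fy=1.8))
for o in ('pill_bottle','square_bottle','slim_bottle'): print(o,[(c,np.round(v,4).tolist()) for c,v in find(q,o,.004)])
goto(.5711,.3304,.24,-90)"
```

```text
[(0.69, [0.406, -0.3168])]
pill_bottle [(0.96, [0.7055, 0.2268]), (0.77, [0.6047, 0.1967]), (0.76, [0.4156, 0.3344]), (0.76, [0.4834, 0.0516]), (0.64, [0.4891, 0.1372])]
square_bottle [(0.9, [0.5768, 0.3291]), (0.39, [0.4041, -0.3239]), (0.23, [0.4133, -0.3089])]
slim_bottle [(0.78, [0.4844, 0.3001])]
tcp [ 0.4321 -0.2363  0.2381] yaw -90.06 shift mm [-566.8 -138.5   -2. ] turn -0.06
```

View pics/s3.png

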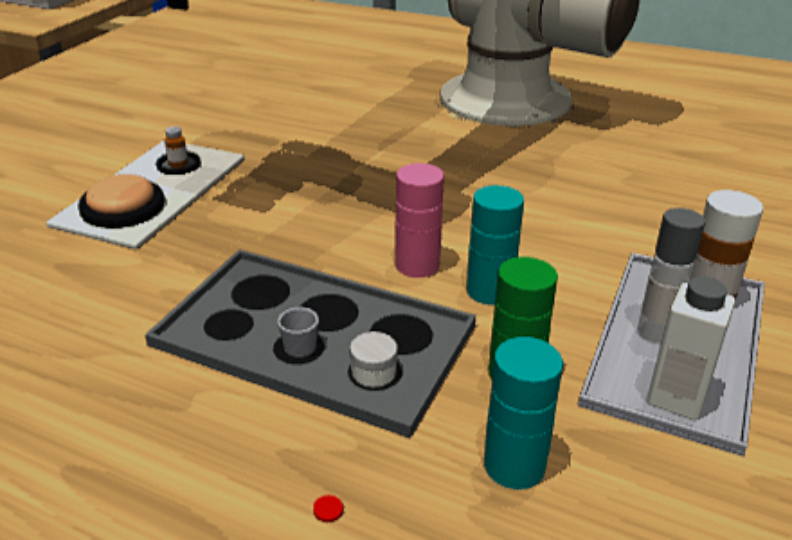

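Call:
apply_moves:
  moves:
    - [[-0.015, -0.002, 0], 0]
    - [[-0.03, -0.003, 0], 0]
    - [[-0.036, -0.004, 0], 0]
    - [[-0.036, -0.004, 0], 0]
    - [[-0.036, -0.004, 0], 0]
  hand: 0.055

```text
time_s: 35.48
tcp_pos: [0.4492, -0.0818, 0.2384]
ee_rot: [[-0.001, -1.0, -0.0], [-1.0, 0.001, -0.0], [0.0, 0.0, -1.0]]
wrist_force: [0.7, 0.5, 1.1]
gripper_width: 0.627
gripper_force: 0.0
```

Call:
apply_moves:
  moves:
    - [[-0.036, -0.004, 0], 0]
    - [[-0.036, -0.004, 0], 0]
    - [[-0.036, -0.004, 0], 0]
    - [[-0.036, -0.004, 0], 0]
    - [[-0.036, -0.004, 0], 0]

```text
time_s: 35.9
tcp_pos: [0.4693, 0.0987, 0.2386]
ee_rot: [[-0.0, -1.0, 0.0], [-1.0, 0.0, -0.0], [0.0, -0.0, -1.0]]
wrist_force: [0.5, -0.9, 0.5]
gripper_width: 0.631
gripper_force: 0.0
```

Call:
apply_moves:
  moves:
    - [[-0.036, -0.004, 0], 0]
    - [[-0.036, -0.004, 0], 0]
    - [[-0.036, -0.004, 0], 0]
    - [[-0.036, -0.004, 0], 0]
    - [[-0.036, -0.004, 0], 0]

```text
time_s: 36.32
tcp_pos: [0.4894, 0.2788, 0.2383]
ee_rot: [[-0.0, -1.0, -0.0], [-1.0, 0.0, -0.0], [0.0, 0.0, -1.0]]
wrist_force: [-0.4, 0.0, 0.6]
gripper_width: 0.633
gripper_force: 0.0
```

Call:
apply_moves:
  moves:
    - [[-0.016, -0.002, 0], 0]
    - [[-0.008, 0, 0], 0]
    - [[0, 0, 0], 0]
    - [[0, 0, 0], 0]
    - [[0, 0, 0], 0]

```text
time_s: 36.73
tcp_pos: [0.4913, 0.2996, 0.2387]
ee_rot: [[-0.001, -1.0, -0.0], [-1.0, 0.001, -0.0], [0.0, 0.0, -1.0]]
wrist_force: [0.8, 0.4, -0.7]
gripper_width: 0.63
gripper_force: 0.0
```

```bash
python3 -c "
from h import *
goto(.4908,.3007,.0857,-90)"
```

```text
tcp [0.4913 0.2996 0.2387] yaw -90.08 shift mm [ -1.1   0.4 153. ] turn -0.08
```

Call:
apply_moves:
  moves:
    - [[-0.001, 0, 0.018], 0]
    - [[0, 0, 0.03], 0]
    - [[0, 0, 0.035], 0]
    - [[0, 0, 0.035], 0]
    - [[0, 0, 0.022], 0]

```text
time_s: 37.15
tcp_pos: [0.49, 0.2993, 0.0959]
ee_rot: [[-0.003, -1.0, -0.003], [-1.0, 0.003, -0.002], [0.002, 0.003, -1.0]]
wrist_force: [-0.0, -0.0, -0.2]
gripper_width: 0.63
gripper_force: 0.0
```

Call:
apply_moves:
  moves:
    - [[0, 0, 0.011], 0]
    - [[0, 0, 0.001], 0]
    - [[0, 0, 0], 0]
    - [[0, 0, 0], 0]
    - [[0, 0, 0], 0]

```text
time_s: 37.57
tcp_pos: [0.4925, 0.303, 0.0886]
ee_rot: [[0.0, -1.0, 0.003], [-1.0, -0.0, 0.003], [-0.003, -0.003, -1.0]]
wrist_force: [0.3, 0.8, -0.0]
gripper_width: 0.633
gripper_force: 0.0
```

Call:
apply_moves:
  moves:
    - [[0, 0, 0], 0]
    - [[0, 0, 0], 0]
    - [[0, 0, 0], 0]
    - [[0, 0, 0], 0]
    - [[0, 0, 0], 0]
  hand: 0.018

```text
time_s: 37.98
tcp_pos: [0.4915, 0.3024, 0.0868]
ee_rot: [[0.0, -1.0, 0.0], [-1.0, -0.0, 0.0], [-0.0, -0.0, -1.0]]
wrist_force: [-0.2, -0.4, 0.0]
gripper_width: 0.382
gripper_force: 30.0
```

Call:
apply_moves:
  moves:
    - [[0, 0, 0], 0]
    - [[0, 0, 0], 0]
    - [[0, 0, 0], 0]
    - [[0, 0, 0], 0]

```text
time_s: 38.32
tcp_pos: [0.4915, 0.3024, 0.0868]
ee_rot: [[0.0, -1.0, 0.0], [-1.0, -0.0, 0.0], [-0.0, -0.0, -1.0]]
wrist_force: [-1.0, -0.5, 1.9]
gripper_width: 0.385
gripper_force: 30.0
```

Call:
apply_moves:
  moves:
    - [[0, 0, -0.015], 0]
    - [[0, 0, -0.03], 0]
    - [[0, 0, -0.04], 0]
    - [[0, 0, -0.04], 0]
    - [[0, 0, -0.03], 0]

```text
time_s: 38.73
tcp_pos: [0.4919, 0.3024, 0.2446]
ee_rot: [[0.0, -1.0, 0.002], [-1.0, -0.0, 0.001], [-0.001, -0.002, -1.0]]
wrist_force: [0.3, 1.0, -1.3]
gripper_width: 0.386
gripper_force: 30.0
```

Call:
apply_moves:
  moves:
    - [[0.012, -0.003, -0.01], 0]
    - [[0.026, -0.008, 0], 0]
    - [[0.035, -0.01, 0], 0]
    - [[0.035, -0.01, 0], 0]
    - [[0.035, -0.01, 0], 0]

```text
time_s: 39.15
tcp_pos: [0.5318, 0.1575, 0.2503]
ee_rot: [[0.001, -1.0, -0.002], [-1.0, -0.001, -0.001], [0.001, 0.002, -1.0]]
wrist_force: [0.8, 0.7, -0.5]
gripper_width: 0.384
gripper_force: 30.0
```

Call:
apply_moves:
  moves:
    - [[0.035, -0.01, 0], 0]
    - [[0.035, -0.01, 0], 0]
    - [[0.035, -0.01, 0], 0]
    - [[0.035, -0.01, 0], 0]
    - [[0.035, -0.01, 0], 0]

```text
time_s: 39.57
tcp_pos: [0.5818, -0.0179, 0.2502]
ee_rot: [[-0.0, -1.0, -0.002], [-1.0, 0.0, 0.0], [-0.0, 0.002, -1.0]]
wrist_force: [0.6, -0.6, -0.9]
gripper_width: 0.386
gripper_force: 30.0
```

Call:
apply_moves:
  moves:
    - [[0.032, -0.008, 0], 0]
    - [[0.02, -0.004, 0], 0]
    - [[0, 0, 0], 0]
    - [[0, 0, 0], 0]
    - [[0, 0, 0], 0]

```text
time_s: 39.98
tcp_pos: [0.5938, -0.0677, 0.2505]
ee_rot: [[-0.0, -1.0, -0.002], [-1.0, 0.0, 0.0], [-0.0, 0.002, -1.0]]
wrist_force: [-0.3, 0.2, -0.7]
gripper_width: 0.383
gripper_force: 30.0
```

```bash
python3 -c "
from h import *
goto(.5945,-.0681,.0888,-90)"
```

```text
tcp [ 0.5938 -0.0677  0.2505] yaw -90.02 shift mm [  0.5  -1.  161.7] turn -0.02
```

Call:
apply_moves:
  moves:
    - [[0.0005, -0.0005, 0.02], 0]
    - [[0, 0, 0.035], 0]
    - [[0, 0, 0.04], 0]
    - [[0, 0, 0.035], 0]
    - [[0, 0, 0.018], 0]

```text
time_s: 40.4
tcp_pos: [0.5915, -0.0669, 0.0988]
ee_rot: [[0.001, -1.0, -0.008], [-1.0, -0.001, 0.0], [-0.0, 0.008, -1.0]]
wrist_force: [-0.9, -0.4, -1.0]
gripper_width: 0.387
gripper_force: 30.0
```

Call:
apply_moves:
  moves:
    - [[0, 0, 0.007], 0]
    - [[0, 0, 0.004], 0]
    - [[0, 0, 0.001], 0]
    - [[0, 0, 0], 0]
    - [[0, 0, 0], 0]

```text
time_s: 40.82
tcp_pos: [0.5961, -0.0679, 0.0934]
ee_rot: [[0.001, -1.0, 0.003], [-1.0, -0.001, 0.0], [-0.0, -0.003, -1.0]]
wrist_force: [0.2, 0.1, -0.3]
gripper_width: 0.387
gripper_force: 30.0
```

Call:
apply_moves:
  moves:
    - [[0, 0, 0], 0]
    - [[0, 0, 0], 0]

```text
time_s: 40.98
tcp_pos: [0.5955, -0.0682, 0.0928]
ee_rot: [[0.0, -1.0, 0.002], [-1.0, -0.0, 0.0], [-0.0, -0.002, -1.0]]
wrist_force: [-0.3, 0.4, -0.3]
gripper_width: 0.385
gripper_force: 30.0
```

Call:
apply_moves:
  moves:
    - [[0, 0.001, 0.002], 0]
    - [[0, 0, 0.0015], 0]
    - [[0, 0, 0], 0]
    - [[0, 0, 0], 0]

```text
time_s: 41.32
tcp_pos: [0.5941, -0.0684, 0.0888]
ee_rot: [[0.0, -1.0, 0.001], [-1.0, -0.0, -0.0], [0.0, -0.001, -1.0]]
wrist_force: [-1.2, -0.4, 4.2]
gripper_width: 0.385
gripper_force: 30.0
```

Call:
apply_moves:
  moves:
    - [[0, 0, 0.001], 0]
    - [[0, 0, 0], 0]
    - [[0, 0, 0], 0]

```text
time_s: 41.57
tcp_pos: [0.5941, -0.0684, 0.0887]
ee_rot: [[0.001, -1.0, 0.001], [-1.0, -0.001, -0.001], [0.001, -0.001, -1.0]]
wrist_force: [-3.5, 1.2, 9.2]
gripper_width: 0.387
gripper_force: 30.0
```

Call:
apply_moves:
  moves:
    - [[0, 0, 0], 0]
    - [[0, 0, 0], 0]
    - [[0, 0, 0], 0]
    - [[0, 0, 0], 0]
    - [[0, 0, -0.01], 0]
  hand: 0.055

```text
time_s: 41.98
tcp_pos: [0.5922, -0.0683, 0.0949]
ee_rot: [[-0.001, -1.0, -0.005], [-1.0, 0.001, -0.0], [0.0, 0.005, -1.0]]
wrist_force: [-0.4, 0.2, -1.2]
gripper_width: 0.613
gripper_force: 0.0
```

Call:
apply_moves:
  moves:
    - [[0, 0, -0.02], 0]
    - [[0, 0, -0.035], 0]
    - [[0, 0, -0.04], 0]
    - [[0, 0, -0.035], 0]
    - [[-0.013, 0.006, -0.01], 0]
  hand: 0.07

```text
time_s: 42.4
tcp_pos: [0.5915, -0.0567, 0.2445]
ee_rot: [[-0.001, -1.0, 0.013], [-1.0, 0.001, -0.001], [0.001, -0.013, -1.0]]
wrist_force: [0.7, 1.1, 2.4]
gripper_width: 0.795
gripper_force: 0.0
```

Call:
apply_moves:
  moves:
    - [[-0.026, 0.011, 0], 0]
    - [[-0.034, 0.015, 0], 0]
    - [[-0.034, 0.015, 0], 0]
    - [[-0.034, 0.015, 0], 0]
    - [[-0.034, 0.015, 0], 0]

```text
time_s: 42.82
tcp_pos: [0.5157, 0.1081, 0.2374]
ee_rot: [[-0.0, -1.0, 0.0], [-1.0, 0.0, 0.0], [-0.0, -0.0, -1.0]]
wrist_force: [0.5, 0.4, -1.1]
gripper_width: 0.802
gripper_force: 0.0
```

Call:
apply_moves:
  moves:
    - [[-0.034, 0.015, 0], 0]
    - [[-0.034, 0.015, 0], 0]
    - [[-0.034, 0.015, 0], 0]
    - [[-0.034, 0.015, 0], 0]
    - [[-0.034, 0.015, 0], 0]

```text
time_s: 43.23
tcp_pos: [0.4406, 0.2782, 0.2375]
ee_rot: [[0.0, -1.0, 0.0], [-1.0, -0.0, 0.0], [-0.0, -0.0, -1.0]]
wrist_force: [0.7, 0.7, -0.3]
gripper_width: 0.804
gripper_force: 0.0
```

Call:
apply_moves:
  moves:
    - [[-0.026, 0.012, 0], 0]
    - [[-0.014, 0.006, 0], 0]
    - [[0, 0, 0], 0]
    - [[0, 0, 0], 0]
    - [[0, 0, 0], 0]

```text
time_s: 43.65
tcp_pos: [0.4238, 0.3162, 0.2371]
ee_rot: [[-0.0, -1.0, -0.0], [-1.0, 0.0, -0.0], [0.0, 0.0, -1.0]]
wrist_force: [0.3, -0.4, -0.4]
gripper_width: 0.802
gripper_force: 0.0
```

```bash
python3 -c "
from h import *
goto(.4148,.3366,.0752,-90)
q=imaging.capture('scene')
for o,z in (('slim_bottle',.006),('pill_bottle',.004),('square_bottle',.004)): print(o,[(c,np.round(v,4).tolist()) for c,v in find(q,o,z)])"
```

```text
tcp [0.4238 0.3162 0.2371] yaw -90.01 shift mm [-20.4   9.  161.9] turn -0.01
slim_bottle [(0.63, [0.5921, -0.0701])]
pill_bottle [(0.9, [0.596, 0.1985]), (0.8, [0.4993, 0.1449]), (0.77, [0.4842, 0.056]), (0.63, [0.4127, 0.3417]), (0.55, [0.7013, 0.2341])]
square_bottle [(0.77, [0.5782, 0.3339])]
```

Call:
apply_moves:
  moves:
    - [[-0.006, 0.0025, 0], 0]
    - [[-0.009, 0.004, 0], 0]
    - [[-0.0045, 0.002, 0.01], 0]
    - [[0, 0, 0.03], 0]
    - [[0, 0, 0.04], 0]

```text
time_s: 44.27
tcp_pos: [0.4165, 0.3389, 0.1586]
ee_rot: [[0.002, -1.0, 0.005], [-1.0, -0.002, 0.007], [-0.007, -0.005, -1.0]]
wrist_force: [0.9, 0.5, -0.9]
gripper_width: 0.804
gripper_force: 0.0
```

Call:
apply_moves:
  moves:
    - [[0, 0, 0.035], 0]
    - [[0, 0, 0.025], 0]
    - [[0, 0, 0.012], 0]
    - [[0, 0, 0.003], 0]
    - [[0, 0, 0.002], 0]

```text
time_s: 44.68
tcp_pos: [0.415, 0.3363, 0.0789]
ee_rot: [[0.001, -1.0, -0.001], [-1.0, -0.001, -0.002], [0.002, 0.001, -1.0]]
wrist_force: [-0.3, -0.2, 0.1]
gripper_width: 0.802
gripper_force: 0.0
```

Call:
apply_moves:
  moves:
    - [[0, 0, 0.001], 0]
    - [[0, 0, 0], 0]
    - [[0, 0, 0], 0]

```text
time_s: 44.93
tcp_pos: [0.4159, 0.3369, 0.0802]
ee_rot: [[0.0, -1.0, 0.002], [-1.0, -0.0, 0.002], [-0.002, -0.002, -1.0]]
wrist_force: [0.9, -0.8, -0.1]
gripper_width: 0.804
gripper_force: 0.0
```

Call:
apply_moves:
  moves:
    - [[0, 0, 0.003], 0]
    - [[0, 0, 0.0015], 0]
    - [[0, 0, 0], 0]
    - [[0, 0, 0], 0]

```text
time_s: 45.27
tcp_pos: [0.4154, 0.3362, 0.0746]
ee_rot: [[-0.0, -1.0, 0.0], [-1.0, 0.0, 0.0], [-0.0, -0.0, -1.0]]
wrist_force: [0.0, -0.1, 1.0]
gripper_width: 0.804
gripper_force: 0.0
```

Call:
apply_moves:
  moves:
    - [[0, 0, 0], 0]
    - [[0, 0, 0], 0]
    - [[0, 0, 0], 0]
    - [[0, 0, 0], 0]
    - [[0, 0, 0], 0]
  hand: 0.03

```text
time_s: 45.68
tcp_pos: [0.4154, 0.3362, 0.0746]
ee_rot: [[-0.0, -1.0, -0.0], [-1.0, 0.0, 0.0], [-0.0, 0.0, -1.0]]
wrist_force: [-0.1, 0.4, 0.9]
gripper_width: 0.545
gripper_force: 30.0
```

Call:
apply_moves:
  moves:
    - [[0, 0, 0], 0]
    - [[0, 0, 0], 0]
    - [[0, 0, 0], 0]

```text
time_s: 45.93
tcp_pos: [0.4154, 0.3363, 0.0746]
ee_rot: [[0.0, -1.0, -0.0], [-1.0, -0.0, 0.0], [-0.0, 0.0, -1.0]]
wrist_force: [-0.3, 0.3, 0.6]
gripper_width: 0.545
gripper_force: 30.0
```

Call:
apply_moves:
  moves:
    - [[0, 0, -0.015], 0]
    - [[0, 0, -0.03], 0]
    - [[0, 0, -0.04], 0]
    - [[0, 0, -0.04], 0]
    - [[0, 0, -0.03], 0]

```text
time_s: 46.35
tcp_pos: [0.4158, 0.3365, 0.2326]
ee_rot: [[0.0, -1.0, 0.002], [-1.0, -0.0, 0.002], [-0.002, -0.002, -1.0]]
wrist_force: [0.9, 0.8, -2.2]
gripper_width: 0.549
gripper_force: 30.0
```

Call:
apply_moves:
  moves:
    - [[0.01, -0.008, -0.01], 0]
    - [[0.022, -0.016, 0], 0]
    - [[0.029, -0.021, 0], 0]
    - [[0.029, -0.021, 0], 0]
    - [[0.029, -0.021, 0], 0]

```text
time_s: 46.77
tcp_pos: [0.5023, 0.2154, 0.2383]
ee_rot: [[0.001, -1.0, -0.002], [-1.0, -0.001, -0.001], [0.001, 0.002, -1.0]]
wrist_force: [0.7, 0.2, -1.7]
gripper_width: 0.54
gripper_force: 30.0
```

Call:
apply_moves:
  moves:
    - [[0.029, -0.021, 0], 0]
    - [[0.029, -0.021, 0], 0]
    - [[0.029, -0.021, 0], 0]
    - [[0.027, -0.018, 0], 0]
    - [[0.017, -0.012, 0], 0]

```text
time_s: 47.18
tcp_pos: [0.5959, 0.0829, 0.2376]
ee_rot: [[-0.003, -1.0, -0.003], [-1.0, 0.003, -0.001], [0.001, 0.003, -1.0]]
wrist_force: [0.8, 1.1, -1.7]
gripper_width: 0.547
gripper_force: 30.0
```

Call:
apply_moves:
  moves:
    - [[0, 0, 0], 0]
    - [[0, 0, 0], 0]
    - [[0, 0, 0], 0]

```text
time_s: 47.43
tcp_pos: [0.5946, 0.086, 0.2383]
ee_rot: [[-0.0, -1.0, -0.002], [-1.0, 0.0, -0.0], [0.0, 0.002, -1.0]]
wrist_force: [-0.0, 0.0, -2.1]
gripper_width: 0.546
gripper_force: 30.0
```

```bash
python3 -c "
from h import *
goto(.5957,.086,.0766,-90)"
```

```text
tcp [0.5946 0.086  0.2383] yaw -90.03 shift mm [ -0.   -1.4 161.7] turn -0.03
```

Call:
apply_moves:
  moves:
    - [[0, -0.001, 0.02], 0]
    - [[0, 0, 0.035], 0]
    - [[0, 0, 0.04], 0]
    - [[0, 0, 0.035], 0]
    - [[0, 0, 0.018], 0]

```text
time_s: 47.85
tcp_pos: [0.5925, 0.0866, 0.0868]
ee_rot: [[0.001, -1.0, -0.008], [-1.0, -0.001, -0.002], [0.002, 0.008, -1.0]]
wrist_force: [-0.5, -0.2, -1.7]
gripper_width: 0.548
gripper_force: 30.0
```

Call:
apply_moves:
  moves:
    - [[0, 0, 0.007], 0]
    - [[0, 0, 0.004], 0]
    - [[0, 0, 0.001], 0]
    - [[0, 0, 0], 0]
    - [[0, 0, 0], 0]

```text
time_s: 48.27
tcp_pos: [0.5975, 0.0869, 0.0814]
ee_rot: [[0.001, -1.0, 0.003], [-1.0, -0.001, 0.001], [-0.001, -0.003, -1.0]]
wrist_force: [-0.1, 0.2, -1.4]
gripper_width: 0.548
gripper_force: 30.0
```

Call:
apply_moves:
  moves:
    - [[0, 0, 0], 0]
    - [[0, 0, 0], 0]

```text
time_s: 48.43
tcp_pos: [0.597, 0.0864, 0.0808]
ee_rot: [[0.0, -1.0, 0.002], [-1.0, -0.0, 0.001], [-0.001, -0.002, -1.0]]
wrist_force: [-0.4, 1.0, -1.7]
gripper_width: 0.544
gripper_force: 30.0
```

Call:
apply_moves:
  moves:
    - [[0, 0.001, 0.002], 0]
    - [[0, 0, 0.0015], 0]
    - [[0, 0, 0], 0]
    - [[0, 0, 0], 0]

```text
time_s: 48.77
tcp_pos: [0.5955, 0.0862, 0.0766]
ee_rot: [[0.0, -1.0, 0.0], [-1.0, -0.0, -0.0], [0.0, -0.0, -1.0]]
wrist_force: [-2.1, 0.2, 2.4]
gripper_width: 0.547
gripper_force: 30.0
```

Call:
apply_moves:
  moves:
    - [[0, 0, 0.001], 0]
    - [[0, 0, 0], 0]
    - [[0, 0, 0], 0]

```text
time_s: 49.02
tcp_pos: [0.5955, 0.0862, 0.0766]
ee_rot: [[0.0, -1.0, 0.001], [-1.0, -0.0, -0.0], [0.0, -0.001, -1.0]]
wrist_force: [-3.1, 0.6, 8.1]
gripper_width: 0.545
gripper_force: 30.0
```

Call:
apply_moves:
  moves:
    - [[0, 0, 0], 0]
    - [[0, 0, 0], 0]
    - [[0, 0, 0], 0]
    - [[0, 0, 0], 0]
    - [[0, 0, -0.01], 0]
  hand: 0.07

```text
time_s: 49.43
tcp_pos: [0.5939, 0.0857, 0.083]
ee_rot: [[-0.001, -1.0, -0.005], [-1.0, 0.001, -0.001], [0.001, 0.005, -1.0]]
wrist_force: [-1.6, -1.0, -0.4]
gripper_width: 0.782
gripper_force: 0.0
```

Call:
apply_moves:
  moves:
    - [[0, 0, -0.02], 0]
    - [[0, 0, -0.035], 0]
    - [[0, 0, -0.04], 0]
    - [[0, 0, -0.035], 0]
    - [[0, 0, -0.015], 0]

```text
time_s: 49.85
tcp_pos: [0.5978, 0.0865, 0.237]
ee_rot: [[0.001, -1.0, 0.01], [-1.0, -0.001, 0.002], [-0.002, -0.01, -1.0]]
wrist_force: [0.8, 0.0, -0.1]
gripper_width: 0.801
gripper_force: 0.0
```

Call:
apply_moves:
  moves:
    - [[-0.012, 0.001, 0], 0]
    - [[-0.025, 0.003, 0], 0]
    - [[-0.035, 0.0035, 0], 0]
    - [[-0.035, 0.0035, 0], 0]
    - [[-0.035, 0.0035, 0], 0]

```text
time_s: 50.27
tcp_pos: [0.58, 0.2296, 0.2295]
ee_rot: [[-0.001, -1.0, -0.001], [-1.0, 0.001, -0.0], [0.0, 0.001, -1.0]]
wrist_force: [1.1, -0.2, 0.9]
gripper_width: 0.803
gripper_force: 0.0
```

Call:
apply_moves:
  moves:
    - [[-0.035, 0.0035, 0], 0]
    - [[-0.032, 0.0035, 0], 0]
    - [[-0.023, 0.002, 0], 0]
    - [[-0.012, 0.001, 0], 0]
    - [[0, 0, 0], 0]

```text
time_s: 50.68
tcp_pos: [0.57, 0.3327, 0.2287]
ee_rot: [[0.003, -1.0, -0.001], [-1.0, -0.003, -0.001], [0.001, 0.001, -1.0]]
wrist_force: [-0.1, -0.3, -0.8]
gripper_width: 0.807
gripper_force: 0.0
```

Call:
apply_moves:
  moves:
    - [[0, 0, 0], 0]
    - [[0, 0, 0], 0]

```text
time_s: 50.85
tcp_pos: [0.5708, 0.3292, 0.2297]
ee_rot: [[-0.001, -1.0, -0.001], [-1.0, 0.001, -0.001], [0.001, 0.001, -1.0]]
wrist_force: [-0.2, 0.0, -0.4]
gripper_width: 0.798
gripper_force: 0.0
```

```bash
python3 -c "
from h import *
goto(.5711,.3304,.0714,-90)"
```

```text
tcp [0.5708 0.3292 0.2297] yaw -90.04 shift mm [ -1.3  -0.4 158.3] turn -0.04
```

Call:
apply_moves:
  moves:
    - [[-0.001, 0, 0.02], 0]
    - [[0, 0, 0.035], 0]
    - [[0, 0, 0.04], 0]
    - [[0, 0, 0.035], 0]
    - [[0, 0, 0.018], 0]

```text
time_s: 51.27
tcp_pos: [0.5689, 0.3277, 0.0775]
ee_rot: [[-0.003, -1.0, -0.006], [-1.0, 0.003, -0.004], [0.004, 0.006, -1.0]]
wrist_force: [-0.6, -0.0, -1.0]
gripper_width: 0.805
gripper_force: 0.0
```

Call:
apply_moves:
  moves:
    - [[0, 0, 0.006], 0]
    - [[0, 0, 0.003], 0]
    - [[0, 0, 0.001], 0]
    - [[0, 0, 0], 0]
    - [[0, 0, 0], 0]

```text
time_s: 51.68
tcp_pos: [0.5719, 0.3318, 0.0741]
ee_rot: [[-0.0, -1.0, 0.003], [-1.0, 0.0, 0.002], [-0.002, -0.003, -1.0]]
wrist_force: [0.2, 0.4, -0.7]
gripper_width: 0.802
gripper_force: 0.0
```

Call:
apply_moves:
  moves:
    - [[0, 0, 0], 0]
    - [[0, 0, 0], 0]

```text
time_s: 51.85
tcp_pos: [0.5713, 0.3316, 0.0733]
ee_rot: [[0.0, -1.0, 0.002], [-1.0, -0.0, 0.001], [-0.001, -0.002, -1.0]]
wrist_force: [-0.3, -1.1, 0.3]
gripper_width: 0.808
gripper_force: 0.0
```

Call:
apply_moves:
  moves:
    - [[0.0005, 0, 0.001], 0]
    - [[0, 0, 0], 0]
    - [[0, 0, 0], 0]

```text
time_s: 52.1
tcp_pos: [0.5708, 0.3307, 0.0711]
ee_rot: [[0.0, -1.0, -0.0], [-1.0, -0.0, -0.0], [0.0, 0.0, -1.0]]
wrist_force: [0.8, 0.1, 0.6]
gripper_width: 0.804
gripper_force: 0.0
```

Call:
apply_moves:
  moves:
    - [[0, 0, 0], 0]
    - [[0, 0, 0], 0]
    - [[0, 0, 0], 0]
    - [[0, 0, 0], 0]
    - [[0, 0, 0], 0]
  hand: 0.025

```text
time_s: 52.52
tcp_pos: [0.571, 0.3308, 0.071]
ee_rot: [[0.0, -1.0, 0.0], [-1.0, -0.0, 0.0], [-0.0, -0.0, -1.0]]
wrist_force: [0.2, 0.8, -0.2]
gripper_width: 0.513
gripper_force: 0.3
```

Call:
apply_moves:
  moves:
    - [[0, 0, 0], 0]
    - [[0, 0, 0], 0]
    - [[0, 0, 0], 0]
    - [[0, 0, 0], 0]

```text
time_s: 52.85
tcp_pos: [0.571, 0.3308, 0.0711]
ee_rot: [[0.0, -1.0, 0.0], [-1.0, -0.0, 0.0], [-0.0, -0.0, -1.0]]
wrist_force: [0.2, -0.6, -0.1]
gripper_width: 0.491
gripper_force: 29.1
```

Call:
apply_moves:
  moves:
    - [[0, 0, -0.015], 0]
    - [[0, 0, -0.03], 0]
    - [[0, 0, -0.04], 0]
    - [[0, 0, -0.04], 0]
    - [[0, 0, -0.03], 0]

```text
time_s: 53.27
tcp_pos: [0.5712, 0.3308, 0.2292]
ee_rot: [[0.0, -1.0, 0.002], [-1.0, -0.0, 0.001], [-0.001, -0.002, -1.0]]
wrist_force: [1.1, 0.6, -1.3]
gripper_width: 0.49
gripper_force: 29.1
```

Call:
apply_moves:
  moves:
    - [[0.012, -0.001, -0.01], 0]
    - [[0.025, -0.002, 0], 0]
    - [[0.033, -0.0025, 0], 0]
    - [[0.033, -0.0025, 0], 0]
    - [[0.033, -0.0025, 0], 0]

```text
time_s: 53.68
tcp_pos: [0.58, 0.1927, 0.2342]
ee_rot: [[0.0, -1.0, -0.004], [-1.0, -0.0, -0.001], [0.001, 0.004, -1.0]]
wrist_force: [1.1, -1.2, -2.0]
gripper_width: 0.491
gripper_force: 29.1
```

Call:
apply_moves:
  moves:
    - [[0.033, -0.0025, 0], 0]
    - [[0.033, -0.0025, 0], 0]
    - [[0.033, -0.0025, 0], 0]
    - [[0.033, -0.0025, 0], 0]
    - [[0.028, -0.002, 0], 0]

```text
time_s: 54.1
tcp_pos: [0.5918, 0.0321, 0.2343]
ee_rot: [[-0.001, -1.0, -0.004], [-1.0, 0.001, -0.0], [0.0, 0.004, -1.0]]
wrist_force: [-0.1, 0.6, -1.7]
gripper_width: 0.486
gripper_force: 29.1
```

Call:
apply_moves:
  moves:
    - [[0.018, -0.001, 0], 0]
    - [[0.008, 0, 0], 0]
    - [[0, 0, 0], 0]
    - [[0, 0, 0], 0]
    - [[0, 0, 0], 0]

```text
time_s: 54.52
tcp_pos: [0.5941, 0.0096, 0.2355]
ee_rot: [[0.001, -1.0, -0.001], [-1.0, -0.001, 0.0], [-0.0, 0.001, -1.0]]
wrist_force: [-0.5, 0.1, -2.5]
gripper_width: 0.493
gripper_force: 29.1
```

```bash
python3 -c "
from h import *
goto(.5948,.0083,.0731,-90)"
```

```text
tcp [0.5941 0.0096 0.2355] yaw -89.95 shift mm [  1.3  -0.8 162.4] turn 0.05
```

Call:
apply_moves:
  moves:
    - [[0.001, -0.0005, 0.02], 0]
    - [[0, 0, 0.035], 0]
    - [[0, 0, 0.04], 0]
    - [[0, 0, 0.035], 0]
    - [[0, 0, 0.018], 0]

```text
time_s: 54.93
tcp_pos: [0.5918, 0.0088, 0.0833]
ee_rot: [[0.001, -1.0, -0.008], [-1.0, -0.001, -0.001], [0.001, 0.008, -1.0]]
wrist_force: [-0.5, 0.0, -2.7]
gripper_width: 0.489
gripper_force: 29.1
```

Call:
apply_moves:
  moves:
    - [[0, 0, 0.007], 0]
    - [[0, 0, 0.004], 0]
    - [[0, 0, 0.001], 0]
    - [[0, 0, 0], 0]
    - [[0, 0, 0], 0]

```text
time_s: 55.35
tcp_pos: [0.5962, 0.0083, 0.0779]
ee_rot: [[0.001, -1.0, 0.004], [-1.0, -0.001, 0.001], [-0.001, -0.004, -1.0]]
wrist_force: [0.6, 0.2, -1.8]
gripper_width: 0.492
gripper_force: 29.1
```

Call:
apply_moves:
  moves:
    - [[0, 0, 0], 0]
    - [[0, 0, 0], 0]

```text
time_s: 55.52
tcp_pos: [0.5955, 0.0078, 0.0773]
ee_rot: [[0.0, -1.0, 0.002], [-1.0, -0.0, 0.001], [-0.001, -0.002, -1.0]]
wrist_force: [-0.8, 0.1, -3.1]
gripper_width: 0.492
gripper_force: 29.1
```

Call:
apply_moves:
  moves:
    - [[0, 0.001, 0.002], 0]
    - [[0, 0, 0.001], 0]
    - [[0, 0, 0], 0]
    - [[0, 0, 0], 0]

```text
time_s: 55.85
tcp_pos: [0.5938, 0.0076, 0.073]
ee_rot: [[-0.0, -1.0, -0.0], [-1.0, 0.0, -0.0], [0.0, 0.0, -1.0]]
wrist_force: [-0.1, -0.4, -0.6]
gripper_width: 0.49
gripper_force: 29.1
```

Call:
apply_moves:
  moves:
    - [[0, 0, 0.0005], 0]
    - [[0, 0, 0], 0]
    - [[0, 0, 0], 0]

```text
time_s: 56.1
tcp_pos: [0.5939, 0.0076, 0.0729]
ee_rot: [[0.0, -1.0, -0.0], [-1.0, -0.0, -0.0], [0.0, 0.0, -1.0]]
wrist_force: [-0.4, 0.1, 1.3]
gripper_width: 0.49
gripper_force: 29.1
```

Call:
apply_moves:
  moves:
    - [[0, 0, 0], 0]
    - [[0, 0, 0], 0]
    - [[0, 0, 0], 0]
    - [[0, 0, 0], 0]
    - [[0, 0, -0.01], 0]
  hand: 0.065

```text
time_s: 56.52
tcp_pos: [0.5925, 0.0075, 0.0809]
ee_rot: [[-0.001, -1.0, -0.004], [-1.0, 0.001, -0.001], [0.001, 0.004, -1.0]]
wrist_force: [-0.8, 0.0, -0.3]
gripper_width: 0.724
gripper_force: 0.0
```

Call:
apply_moves:
  moves:
    - [[0, 0, -0.02], 0]
    - [[0, 0, -0.035], 0]
    - [[0, 0, -0.04], 0]
    - [[0, 0, -0.035], 0]
    - [[0, 0, -0.02], 0]

```text
time_s: 56.93
tcp_pos: [0.5957, 0.0077, 0.2386]
ee_rot: [[0.001, -1.0, 0.008], [-1.0, -0.001, 0.001], [-0.001, -0.008, -1.0]]
wrist_force: [1.2, 0.8, 0.2]
gripper_width: 0.746
gripper_force: 0.0
```

Call:
apply_moves:
  moves:
    - [[-0.012, 0.001, 0], 0]
    - [[-0.025, 0.003, 0], 0]
    - [[-0.035, 0.0035, 0], 0]
    - [[-0.035, 0.0035, 0], 0]
    - [[-0.035, 0.0035, 0], 0]

```text
time_s: 57.35
tcp_pos: [0.5787, 0.151, 0.2327]
ee_rot: [[-0.001, -1.0, -0.0], [-1.0, 0.001, 0.0], [-0.0, 0.0, -1.0]]
wrist_force: [-0.4, -0.5, -0.7]
gripper_width: 0.746
gripper_force: 0.0
```

Call:
apply_moves:
  moves:
    - [[-0.035, 0.0035, 0], 0]
    - [[-0.032, 0.0035, 0], 0]
    - [[-0.023, 0.002, 0], 0]
    - [[-0.012, 0.001, 0], 0]
    - [[0, 0, 0], 0]

```text
time_s: 57.77
tcp_pos: [0.5688, 0.2541, 0.2321]
ee_rot: [[0.003, -1.0, -0.0], [-1.0, -0.003, -0.0], [0.0, 0.0, -1.0]]
wrist_force: [-0.2, -0.4, 0.1]
gripper_width: 0.746
gripper_force: 0.0
```

```bash
python3 -c "
from h import *
q=imaging.capture('scene');cv2.imwrite('pics/s4.png',cv2.resize(q['frame'][100:400,130:570],None,fx=1.8,fy=1.8))
t=imaging.capture('top')
for p in (q,t):
  for o in ('pill_bottle','square_bottle','slim_bottle','ointment_jar','dose_cup','vial'): print(o,[(c,np.round(v,4).tolist()) for c,v in find(p,o,.006)])"
```

```text
pill_bottle [(0.82, [0.4924, 0.1422]), (0.7, [0.5974, 0.2034]), (0.68, [0.4843, 0.0531]), (0.57, [0.7058, 0.2322])]
square_bottle [(0.83, [0.5953, 0.012]), (0.19, [0.6556, 0.0048])]
slim_bottle [(0.88, [0.5948, -0.0693]), (0.27, [0.6341, 0.0135])]
ointment_jar [(0.93, [0.6527, 0.0851])]
dose_cup [(0.93, [0.6584, 0.0078])]
vial [(0.65, [0.4014, -0.3224])]
pill_bottle [(0.83, [0.697, 0.222]), (0.8, [0.5924, 0.0924]), (0.73, [0.4812, 0.0546]), (0.71, [0.4863, 0.1392]), (0.6, [0.593, 0.1981]), (0.6, [0.5851, -0.0704])]
square_bottle [(0.89, [0.597, 0.0081])]
slim_bottle [(0.72, [0.5878, -0.0777])]
ointment_jar [(0.9, [0.663, 0.0869])]
dose_cup [(0.63, [0.6561, 0.0081])]
vial [(0.84, [0.4092, -0.3139])]
```

View pics/s4.png

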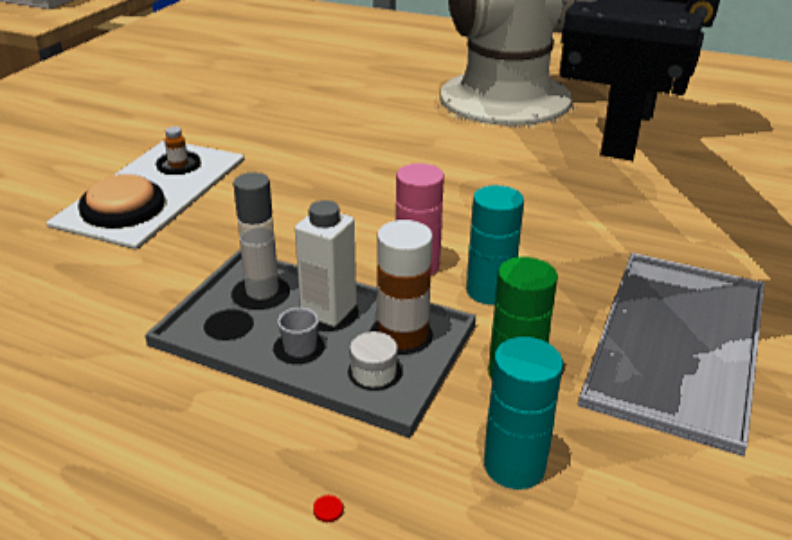

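The picture shows all three bottles upright on their front-row marks: slim at (260,290), square at (325,315) and pill at (403,340). The vial stands in the cup at (177,155), and the jar and dose cup haven't moved.

Call:
apply_moves:
  moves:
    - [[0, 0, 0], 0]
    - [[0, 0, 0], 0]
    - [[0, 0, 0], 0]

```text
time_s: 58.72
tcp_pos: [0.5694, 0.2518, 0.2325]
ee_rot: [[0.0, -1.0, 0.0], [-1.0, -0.0, 0.0], [-0.0, -0.0, -1.0]]
wrist_force: [-0.1, -0.1, 0.4]
gripper_width: 0.746
gripper_force: 0.0
```

```bash
python3 -c "
from station import r
print(r.finish_job())"
```

```text
the job is handed in; nothing more can be done
None
```

I handed the job in at about 59 s: the vial is upright in the practice-station cup, all three bottles are back upright on their starting rack places, and the last camera check showed nothing knocked over and the jar and dose cup in place; no verdict came back.

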